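# Shut down and unload the UV sterilizer chest

### The job

The salsa ramekins have finished in the UV sterilizer chest: switch off all its lamps with one finger drag along the switch bank, and only then turn the turnbutton off the lid's tongue, open the lid wide and stand every ramekin upright on the wooden tray, ready for filling. When the chest is empty, close the lid fully and turn the button back across the tongue so that it is secured again. Leave the pasta jar, the tin and the pepper mill where they are.

Things in the scene. Friction and masses are not known exactly. Their poses are not given: they have to be found in the camera images.
- chest: White UV sterilizer chest, fixed to the worktop. Origin: centre of its box's underside; x to its back (hinge side), y to its left, z up. Box 190 by 190 mm, rim 45 mm high, walls 5 mm, inner floor at z = 15 mm; with the lid closed 97 mm high. On its right end (y = -90 to -172 mm) is a solid switch pod, deck 45 mm high.
- ledge (a point): Middle of the top (43 mm high) of the ledge at the chest's front right that carries the turnbutton; it is 66 (x) by 112 (y) mm and reaches 65 mm in front of the box.
- bank (a point): Point on the pod's deck (45 mm high) under the middle of the row of four lamp switches. They stand in a row along the chest's x, 36 mm apart: lamp_1, 2, 3, 4 at +54, +18, -18, -54 mm along chest x from this point (lamp_1 at the back).
- lid (a joint): Lid angle, rad: 0 closed, up to 1.75 open (leaning back past upright). Hinged along the box's back rim. A stiff hinge: the lid stays at whatever angle it is left; moving it by the handle takes about 2 to 4 N.
- hinge (a point): Middle of the lid's hinge line (parallel to the chest's y), 95 mm behind the chest's origin, 46 mm high.
- handle (a point): Centre of the lid's round steel handle bar, 12 mm thick, 80 mm long along chest y, 45 mm left of the chest's middle, held 42 mm in front of the lid's front face by a post at each end. Lid closed: 232 mm in front of the hinge line and 28 mm above it; it swings with the lid. Can be pinched from above, one finger between bar and lid; the bar turns between the fingers as the lid swings.
- button (a joint): Turnbutton angle, rad: 0 to 0.15 = secured, its bar lying to the chest's left (+y) over the steel tongue on the lid's lower front edge; 1.57 = free, bar pointing to the chest's front (counter-clockwise from above). Stops at 0 and 1.57; stays where left (friction 0.05 N m). It really blocks the lid until turned beyond about 1.1 rad.
- button_grip (a point): Point on the turnbutton's upright axis inside its black grip fin, 78 mm above the worktop. The fin is 9 mm thick and 36 mm long, lies along the bar (along chest y when secured), stands 30 mm above the bar, top 92 mm above the worktop. The bar is 6 mm thick, 18 mm wide and reaches 65 mm from the axis. The axis is 40 mm in front of the lid's face.
- lamp_1 (a joint): Rearmost lamp switch, rad: 0 on, 1.2 off. A red-tipped bat lever, 12 mm thick, pivoted 4 mm above the deck. On, it leans 0.25 rad back, top 49 mm above the deck; off, it lies 0.95 rad to the front, top 33 mm. Past upright it falls over by itself; push below 2 N. A fingertip dragged back to front with its end 35 to 45 mm above the deck throws it and clears thrown ones; lower, it jams on them.
- lamp_2 (a joint): Lamp switch 2 of 4, counted from the back: angle, rad. 0 on, 1.2 off. As lamp_1.
- lamp_3 (a joint): Lamp switch 3 of 4, counted from the back: angle, rad. 0 on, 1.2 off. As lamp_1.
- lamp_4 (a joint): Lamp switch 4 of 4, counted from the back: angle, rad. 0 on, 1.2 off. As lamp_1.
- pot_1: A blue ceramic ramekin, open straight cup 60 mm in diameter, 62 mm high, wall 4 mm, 0.15 kg. Origin: centre of its underside; z up through its mouth. Stands in the chest at the start; two to four of them are present.
- pot_2: A blue ceramic ramekin, open straight cup 60 mm in diameter, 62 mm high, wall 4 mm, 0.15 kg. Origin: centre of its underside; z up through its mouth. As pot_1; may be absent.
- pot_3: A blue ceramic ramekin, open straight cup 60 mm in diameter, 62 mm high, wall 4 mm, 0.15 kg. Origin: centre of its underside; z up through its mouth. As pot_1; may be absent.
- pot_4: A blue ceramic ramekin, open straight cup 60 mm in diameter, 62 mm high, wall 4 mm, 0.15 kg. Origin: centre of its underside; z up through its mouth. As pot_1; may be absent.
- tray: The loose, long wooden tray, wide enough for one row of ramekins: 104 (x) by 330 (y) mm outside, rim 20 mm high and 8 mm thick all round, floor 8 mm above the worktop. Origin: centre of its underside. Behind it, left of the chest (y above 0.13 m), a wall cabinet hangs 0.47 m over the worktop from about 0.55 m ahead of the robot: stay low and come in from the robot's side.
- pasta_jar: Bystander: glass jar with a red lid, 80 mm across, 141 mm high, at the back. Origin: centre of its underside.
- tin: Bystander: low food tin, 75 mm across, 58 mm high, between chest and tray. Origin: centre of its underside.
- pepper_mill: Bystander: wooden pepper mill, 58 mm across, 170 mm high, behind the chest. Origin: centre of its underside.

How it is judged (in metres and radians):
On the way, in this order (a step that is already met when the one before it is completed fails the run):
1. all four lamps are switched off (value of joint each of lamp_1, lamp_2, lamp_3, lamp_4 above 1 rad and value of joint lid below 0.05 rad), for 0.2 s.
2. the button is turned off the tongue and the lid is open wide (value of joint each of button, lid above 1.2 rad), for 0.2 s.
3. every ramekin stands upright on the tray (x of pot_1 in the frame of tray between -0.03 and 0.03 m and y of pot_1 in the frame of tray between -0.14 and 0.14 m and z of pot_1 in the frame of tray between 0.002 and 0.014 m and angle between each of pot_1, pot_2, pot_3, pot_4's own z axis and vertical below 0.15 rad and linear speed of each of pot_1, pot_2, pot_3, pot_4 below 0.03 m/s and x of pot_2 in the frame of tray between -0.03 and 0.03 m and y of pot_2 in the frame of tray between -0.14 and 0.14 m and z of pot_2 in the frame of tray between 0.002 and 0.014 m and x of pot_3 in the frame of tray between -0.03 and 0.03 m and y of pot_3 in the frame of tray between -0.14 and 0.14 m and z of pot_3 in the frame of tray between 0.002 and 0.014 m and x of pot_4 in the frame of tray between -0.03 and 0.03 m and y of pot_4 in the frame of tray between -0.14 and 0.14 m and z of pot_4 in the frame of tray between 0.002 and 0.014 m), for 0.2 s.
4. the lid is closed and the button turned back across the tongue (value of joint lid below 0.04 rad and value of joint button below 0.25 rad), for 0.2 s.
At the end, for the whole second after the job is handed in: All four lamp switches are off (beyond 1.0 rad), the lid is closed (below 0.04 rad) with the turnbutton across its tongue (below 0.25 rad), and every ramekin stands upright (within 0.15 rad) and at rest on the tray's floor, its centre within 30 mm (tray x) and 140 mm (tray y) of the tray's centre (all of step 3 and all of step 4 and value of joint each of lamp_1, lamp_2, lamp_3, lamp_4 above 1 rad); the robot touches nothing.
It fails at once if the lid is opened while a lamp is still on (value of joint lid above 0.08 rad and value of joint any of lamp_1, lamp_2, lamp_3, lamp_4 below 0.6 rad).
It fails at once if the hand leaves the switch bank (goes more than 0.25 m from it) with some lamps switched off and others still on: not one drag (value of joint any of lamp_1, lamp_2, lamp_3, lamp_4 above 0.6 rad and value of joint any of lamp_1, lamp_2, lamp_3, lamp_4 below 0.6 rad and distance between the grasp point and bank above 0.25 m).
It fails at once if the pasta jar, the tin or the pepper mill is moved more than 30 mm or knocked over (distance of any of pasta_jar, tin, pepper_mill from where it was at the start of the episode above 0.03 m or angle between any of pasta_jar, tin, pepper_mill's own z axis and vertical above 0.4 rad).
Of pot_1, pot_2, pot_3, pot_4 only 2 to 4 are there at a start; the rules pass over those that are not, and their reading is None.
At some moment in a run one of tray, pot_1, pot_2, pot_3, pot_4 may be knocked a few centimetres aside while the robot is not near it.
It also fails if it takes over 210 s, if anything falls off the work surface, if the arm or the gripper's body presses on something with over 40 N, if the wrist force passes 120 N, or if a joint passes its speed limit or range.

### The arm

A 6-joint arm with a two-finger parallel gripper is mounted at the origin on a cart in front of the work surface, level with it; the furniture and walls round the work are solid. World frame = base frame: x ahead of the robot, y to its left, z up, the work surface at z = 0. Lengths are in mm, angles in rad, forces in N, time in s.
With the tool pointing down it reaches from about 250 to 775 mm from the base axis. Payload 8.9 kg.
Tool frame: the origin (TCP) lies between the finger pads; the fingertips stand 17 mm ahead of it and the grasp point (between the pads) lies 2 mm behind it (manip.tips_ahead is the distance from the TCP to the fingertips, in mm); z points along the fingers, y is the line along which they close (so a half turn about z gives the same grasp; the last joint's range is limited). The gripper opens to 85 mm and grips with 20 to 120 N. Pads are 22 mm wide; open, the fingers measure 114 mm over their backs; the gripper's body (76 mm by 85 mm) begins 54 mm behind the grasp point. The pads swing forward as they close: fully open they stand 13 mm farther back than shut.
Start: joints at [1.163, 0.291, -0.153, 1.127, 0, 1.431], TCP at [139.421, 506.148, 248.305] pointing down, gripper open.
Joint ranges: [-2.52, 2.52], [-0.91, 1.74], [-1.3, 1.37], [-1.96, 2.02], [-1.52, 1.47], [-3.14, 3.14]. Speed limits (rad/s): [2.22, 2.22, 2.79, 3.14, 3.14, 3.14].

### API

Orientations are given as [roll, pitch, yaw] about the fixed x, y, z axes, in that order (R = Rz(yaw) Ry(pitch) Rx(roll)).
In Python, from bench import manip, imaging gives the robot as it stands. The module is installed in compiled form; this text tells all that it offers.
- The arm moves only by the tool carry_out, never from a script. Its argument "moves" is a list of rows, each an object with "dp": the shift along the tool's x, y, z in mm, a list of three; "spin": the turn about the tool's z in rad; "grip": the opening, from 0 (shut) to 1 (fully open). A call has exactly 5 rows; each row is the pose to reach, as a shift and turn from the pose commanded when the call began, along the tool's axes at that moment; what a row does not reach only later rows make up. A row lasts 1/10 s, in which the tool goes at most 50 mm and 8.59 degrees, less where a joint would pass 70% of its speed; a pose out of reach is approached as far as the arm can. A call with a gripper value outside its range is refused whole. The fingers move at their own pace and stop on an object; "grip_force" is the grip in N (left out, the last holds). Time passes only in rows, so rows that repeat a pose let the fingers close, or fill a call up. It gives the time, the measured TCP pose, the force, the opening and the grip force at its end, in the units of the state.
- manip.get_obs(): the state, without advancing time (a new reading comes with each control period).
- imaging.read_camera(name): name is "scene" or "top"; returns (picture, depth): 400x640x3 uint8, red, green, blue; 400x640 float32, mm along the optical axis (not along the pixel's ray), 0 where there is no reading.
- imaging.camera_model(name): a dict with "mtx" (3x3 intrinsics, pixels), "k1" (the pictures are not rectified: a ray, as slopes to the right and down, at radius r is drawn at 1 + k1 r^2 times it, then the intrinsics apply), "xyz" and "attitude" of the camera in the world. Camera axes: x right, y down, z forward; pixel columns grow to the right and rows downward; lengths in mm; the calibration is good to about 2 mm. A picture is of the moment at which its call begins. camera_model takes no time and is no camera call.
- manip.hand_in(): hands the job in; it is judged then, once.
The state is a dict: "time_s": time; "q": joint angles; "dq": joint speeds; "tau": joint torques, N m; "position": TCP position; "eef_rot": TCP orientation; "contact_force": force on the tool from outside, world axes, zero at the start; "moment": the same for the moment, N m; "opening": finger opening in mm; "gripper_force": force on a finger pad.
Only numpy, scipy, OpenCV 4.12 (cv2) and the standard library are available. Lean on these libraries where they do the work, as an engineer would, in place of code of your own. Each camera call takes 0.05 s, during which the arm holds its last target. There are 200 camera calls.

## Working session

There is one attempt and no reset: what is moved stays moved. The work goes in short steps, Python scripts to look and compute and a tool call to move; the robot and the scene stay as the last step left them, time stands still between calls to the robot, and variables do not carry over. Pictures are saved under pics/ and viewed, at most 14 in all, crops included, and the job is handed in when it is done.

Besides the shell and the picture viewer there is one more tool, called after "Call:" as a command line: name --argument value ..., lists and objects as JSON in quotes. carry_out: Moves the arm, as the interface text tells. Its arguments: {"type":"object","properties":{"moves":{"type":"array","items":{"type":"object","properties":{"dp":{"type":"array","items":{"type":"number"}},"spin":{"type":"number"},"grip":{"type":"number"}}}},"grip_force":{"type":"number"}},"required":["moves"]}

```bash
mkdir -p pics; cat > h.py <<'E'
import numpy as np, cv2
from scipy.spatial.transform import Rotation as R
from bench import manip, imaging
def shot(n,name=None):
    p,d=imaging.read_camera(n)
    if name: cv2.imwrite(f'pics/{name}.png',p[:,:,::-1])
    return p,d
def model(n):
    m=imaging.camera_model(n); return m
def cloud(n,d):
    m=model(n); K=np.array(m['mtx']); v,u=np.mgrid[0:400,0:640]
    x=(u-K[0,2])/K[0,0]; y=(v-K[1,2])/K[1,1]
    xd,yd=x.copy(),y.copy()
    for _ in range(8):
        s=1+m['k1']*(x*x+y*y); x,y=xd/s,yd/s
    P=np.stack([x*d,y*d,d],-1)
    a=np.array(m['attitude'],float)
    Rm=a if a.shape==(3,3) else R.from_euler('xyz',a).as_matrix()
    W=P@Rm.T+np.array(m['xyz']); W[d<=0]=np.nan
    return W
E
python3 - <<'E'
from h import *
for n in('scene','top'):
    p,d=shot(n,n+'0'); print(n,model(n)); np.save(n+'0.npy',cloud(n,d)); 
o=manip.get_obs(); print({k:np.round(v,3) for k,v in o.items()}); print(manip.tips_ahead)
E
```

```text
scene {'mtx': array([[369.35711625,   0.        , 315.18639967],
       [  0.        , 369.35711625, 204.57507627],
       [  0.        ,   0.        ,   1.        ]]), 'k1': -0.03761497116554695, 'xyz': array([ 167.7286225 , -720.82424544,  430.5980121 ]), 'attitude': array([-1.99296988, -0.02255056, -0.52914638])}
top {'mtx': array([[364.23283879,   0.        , 326.59762702],
       [  0.        , 364.23283879, 199.97253186],
       [  0.        ,   0.        ,   1.        ]]), 'k1': -0.025960887278967244, 'xyz': array([ 517.66046702,  -14.36980088, 1015.52750541]), 'attitude': array([-3.05177738, -0.01586368, -1.57166185])}
{'time_s': np.float64(0.1), 'q': array([ 1.163,  0.291, -0.154,  1.127, -0.   ,  1.432]), 'dq': array([-0.001, -0.   ,  0.002, -0.   , -0.001,  0.001]), 'tau': array([ 2.0000e-03, -5.3798e+01,  3.3192e+01,  9.0000e-03, -0.0000e+00,
       -0.0000e+00]), 'position': array([139.264, 505.818, 247.797]), 'eef_rot': array([-3.14 , -0.   ,  2.873]), 'contact_force': array([ 0.071, -0.186, -0.539]), 'moment': array([-0.003, -0.026,  0.003]), 'gripper_force': np.float64(0.0), 'opening': np.float64(85.105)}
17.0
```

View pics/scene0.png

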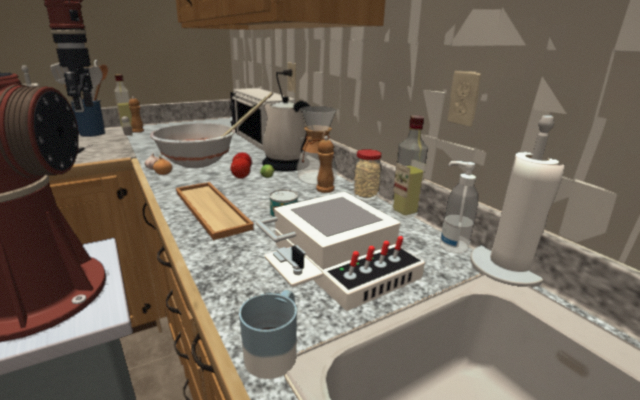

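View pics/top0.png

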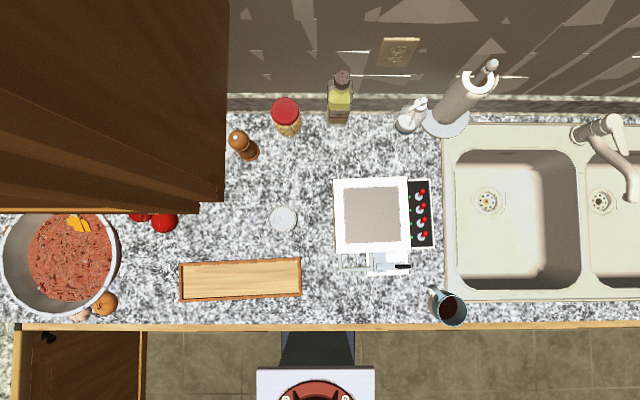

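The scene view shows the chest with its lid closed. In the top view the lid is at (335-410, 178-252), the switch row at x≈421 (rows 197-237), the button fin at (400,266), the handle at (352,264) and the tray at (180-300, 258-300). Next I'll fit the poses.

```bash
python3 - <<'E'
from h import *
W=np.load('top0.npy'); p=cv2.imread('pics/top0.png')[:,:,::-1].astype(int)
def rect(mask,nm):
    P=W[mask]; P=P[np.isfinite(P).all(1)]
    r=cv2.minAreaRect(P[:,:2].astype(np.float32)); print(nm,len(P),np.round(r[0],1),np.round(r[1],1),round(r[2],2),'zmed',np.median(P[:,2]).round(1))
v,u=np.mgrid[0:400,0:640]
box=lambda a,b,c,d:(u>=a)&(u<=b)&(v>=c)&(v<=d)
Z=W[...,2]
rect(box(325,415,170,256)&(Z>88)&(Z<106),'lid')
rect(box(400,440,170,256)&(Z>40)&(Z<50),'pod')
red=(p[...,0]>150)&(p[...,1]<70)&(p[...,2]<70)
m=(red&box(410,432,185,250)).astype(np.uint8)
n,l,s,c=cv2.connectedComponentsWithStats(m)
for i in range(1,n):
    if s[i,4]>3: print('red',c[i],s[i,4],np.nanmedian(W[l==i],0).round(1))
rect(box(170,310,250,305)&(Z>13)&(Z<26),'trayrim')
rect(box(170,310,250,305)&(Z>4)&(Z<26),'tray')
rect(box(393,412,258,272)&(Z>75)&(Z<97),'fin')
rect(box(335,375,250,275)&(Z>60)&(Z<82),'handle')
rect(box(370,412,250,275)&(Z>38)&(Z<49),'ledge')
for nm,b in(('tin',(268,300,203,236)),('jar',(268,302,95,138)),('mill',(225,260,128,162))):
    P=W[box(*b)]; P=P[P[:,2]>40]; print(nm,np.nanmean(P,0).round(0),np.nanmax(P[:,2]).round(0), P[:,:2].min(0).round(0),P[:,:2].max(0).round(0))
# scene camera fin/lid
S=np.load('scene0.npy')
b=box(240,430,190,270)&(S[...,2]>90)&(S[...,2]<103)
P=S[b];print('scene lid',cv2.minAreaRect(P[:,:2].astype(np.float32)),np.median(P[:,2]))
# ortho crop zoom
a=cv2.imread('pics/top0.png')[165:285,320:445]; cv2.imwrite('pics/z0.png',cv2.resize(a,None,fx=5,fy=5,interpolation=cv2.INTER_CUBIC)[:600,:625])
E
```

```text
lid 5585 [ 565.5 -142.8] [190.4 190.5] 2.23 zmed 97.9
pod 1503 [ 558.9 -272.9] [ 92.2 208.4] 88.56 zmed 46.5
red [421.95454545 191.31818182] 22 [ 624.1 -274.3   90.7]
red [422.75 205.4 ] 20 [ 587.8 -276.2   91. ]
red [423.61904762 219.23809524] 21 [ 552.2 -276.8   90.7]
red [424.60869565 233.26086957] 23 [ 516.7 -278.6   91.4]
trayrim 1050 [393.3 204.2] [105.1 330.4] 3.15 zmed 20.2
tray 4941 [397.6 207.5] [146.  379.7] 0.01 zmed 9.3
fin 61 [ 433.5 -222.5] [ 9.  33.6] 2.68 zmed 92.0
handle 262 [ 443.9 -102.6] [46.7 90. ] 2.0 zmed 78.9
ledge 432 [ 438.3 -194.7] [ 62.  103.3] 2.31 zmed 43.7
tin [556.  88.  56.] 63.0 [520.  51.] [593. 124.]
jar [818.  74. 117.] 146.0 [778.  34.] [874. 130.]
mill [739. 190. 123.] 476.0 [641. 130.] [801. 245.]
scene lid ((541.29296875, -168.0736083984375), (235.59536743164062, 238.14459228515625), 1.8938088417053223) 97.16945276764662
```

View pics/z0.png

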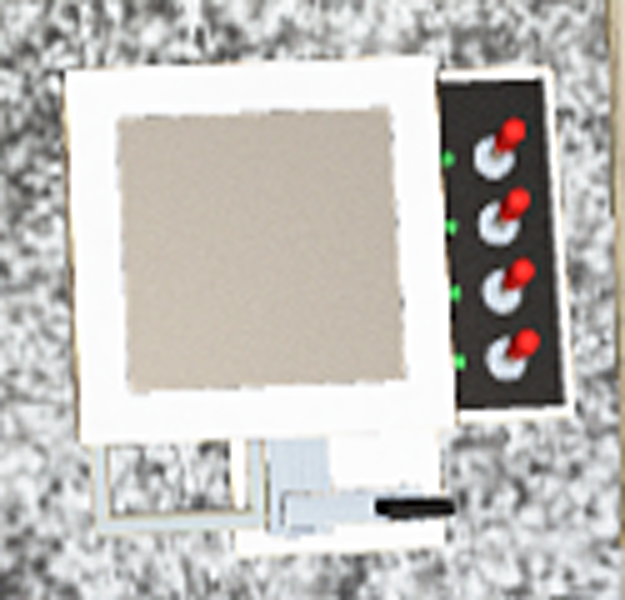

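Call:
carry_out --moves '[{"dp": [-35,-31,0],"spin": -0.08,"grip": 0},{"dp": [-70,-61,0],"spin": -0.16,"grip": 0},{"dp": [-105,-92,0],"spin": -0.24,"grip": 0},{"dp": [-142,-123,0],"spin": -0.307,"grip": 0},{"dp": [-177,-153,0],"spin": -0.307,"grip": 0}]'

```text
time_s: 0.6
position: [269.9, 309.9, 248.1]
eef_rot: [-3.141, -0.0, -3.101]
contact_force: [1.0, -0.1, -0.2]
opening: 12.1
gripper_force: 0.0
```

```bash
cat >> h.py <<'E'
C0=np.array([565.5,-142.8]); PSI=0.040
def c2w(x,y): return C0+R.from_euler('z',PSI).as_matrix()[:2,:2]@np.array([x,y])
def w2c(x,y): return R.from_euler('z',-PSI).as_matrix()[:2,:2]@(np.array([x,y])-C0)
def go(xw,yw,z,yaw=None):
    o=manip.get_obs(); M=R.from_euler('xyz',o['eef_rot']).as_matrix()
    dp=M.T@(np.array([xw,yw,z])-o['position']); y=o['eef_rot'][2]
    print('dp',dp.round(1),'n50',round(np.linalg.norm(dp)/50,1),'' if yaw is None else 'spin %.3f'%(-((yaw-y+np.pi)%(2*np.pi)-np.pi)))
def st():
    o=manip.get_obs(); print(round(float(o['time_s']),2),'pos',o['position'].round(1),'chest',w2c(*o['position'][:2]).round(1),'rot',o['eef_rot'].round(3),'q',o['q'].round(2),'F',o['contact_force'].round(1),'op',round(float(o['opening']),1),'gf',round(float(o['gripper_force']),1),manip.tips_ahead)
E
python3 - <<'E'
from h import *
st(); go(*c2w(95,-132),200,np.pi+PSI)
E
```

```text
0.6 pos [269.9 309.9 248.1] chest [-277.2  464.2] rot [-3.141 -0.    -3.101] q [ 0.68  0.07 -0.43  1.07 -0.    0.64] F [ 1.  -0.1 -0.2] op 12.1 gf 0.0 17.0
dp [-371.6 -596.5   48.3] n50 14.1 spin 0.001
```

Call:
carry_out --moves '[{"dp": [-24,-42,0],"grip": 0},{"dp": [-48,-84,0],"grip": 0},{"dp": [-72,-126,0],"grip": 0},{"dp": [-96,-168,0],"grip": 0},{"dp": [-120,-210,0],"grip": 0}]'

```text
schema error: expected keys dp, spin, grip
```

Call:
carry_out --moves '[{"dp": [-24,-42,0],"grip": 0},{"dp": [-48,-84,0],"grip": 0},{"dp": [-72,-126,0],"grip": 0},{"dp": [-96,-168,0],"grip": 0},{"dp": [-120,-210,0],"grip": 0}]'

```text
schema error: expected keys dp, spin, grip
```

Call:
carry_out --moves '[{"dp": [-26,-36,10],"grip": 0},{"dp": [-52,-72,20],"grip": 0},{"dp": [-78,-108,30],"grip": 0},{"dp": [-104,-144,40],"grip": 0},{"dp": [-130,-176,48],"grip": 0}]'

```text
schema error: expected keys dp, spin, grip
```

Call:
carry_out --moves '[{"dp": [0,0,20],"grip": 0},{"dp": [0,0,40],"grip": 0},{"dp": [0,0,60],"grip": 0},{"dp": [0,0,80],"grip": 0},{"dp": [0,0,80],"grip": 0}]'

```text
schema error: expected keys dp, spin, grip
```

```bash
python3 - <<'E'
from h import *
st(); go(*c2w(85,-132),103,np.pi+PSI)
p,d=shot('scene'); W=cloud('scene',d)
a=p[180:320,320:460,::-1]; cv2.imwrite('pics/s1.png',cv2.resize(a,None,fx=4,fy=4,interpolation=cv2.INTER_CUBIC))
o=manip.get_obs()['position']
P=W.reshape(-1,3); m=(np.hypot(P[:,0]-o[0],P[:,1]-o[1])<28)&(P[:,2]>70); Q=P[m]; print(len(Q),np.sort(Q[:,2])[:12].round(1), Q.min(0).round(1),Q.max(0).round(1))
E
```

```text
0.6 pos [269.9 309.9 248.1] chest [-277.2  464.2] rot [-3.141 -0.    -3.101] q [ 0.68  0.07 -0.43  1.07 -0.    0.64] F [ 1.  -0.1 -0.2] op 12.1 gf 0.0 17.0
dp [-361.6 -596.5  145.3] n50 14.3 spin 0.001
402 [231.7 231.7 232.1 232.4 232.6 233.4 233.5 234.  234.2 234.6 234.7 234.8] [247.1 277.7 231.7] [297.  328.6 452.2]
```

View pics/s1.png

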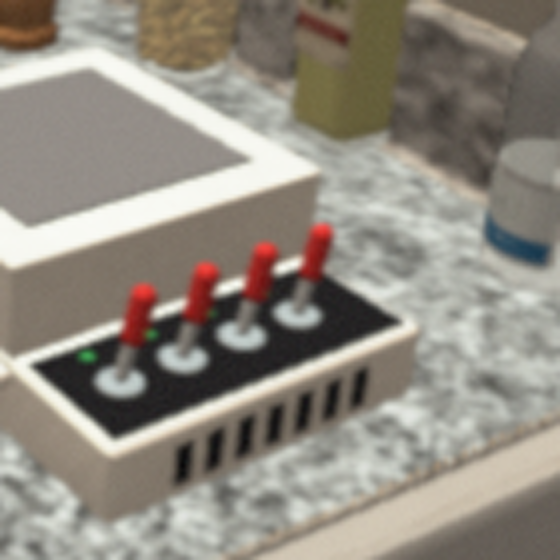

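The crop shows all four red levers upright at about x 130-320 in it, so all are on. With the gripper shut, the fingertips sit about 17 mm below the TCP. Those moves were refused because the spin key was missing, so I'm resending them.

Call:
carry_out --moves '[{"dp": [-24,-42,0],"spin": 0,"grip": 0},{"dp": [-48,-84,0],"spin": 0,"grip": 0},{"dp": [-72,-126,0],"spin": 0,"grip": 0},{"dp": [-96,-168,0],"spin": 0,"grip": 0},{"dp": [-120,-210,0],"spin": 0,"grip": 0}]'

```text
time_s: 1.15
position: [397.9, 104.6, 248.3]
eef_rot: [3.141, 0.0, -3.104]
contact_force: [-0.8, 0.9, 1.4]
opening: 0.2
gripper_force: 0.0
```

Call:
carry_out --moves '[{"dp": [-24,-42,0],"spin": 0,"grip": 0},{"dp": [-48,-84,0],"spin": 0,"grip": 0},{"dp": [-72,-126,0],"spin": 0,"grip": 0},{"dp": [-96,-168,0],"spin": 0,"grip": 0},{"dp": [-120,-210,0],"spin": 0,"grip": 0}]'

```text
time_s: 1.65
position: [525.8, -100.8, 248.0]
eef_rot: [3.141, -0.0, -3.104]
contact_force: [0.9, 1.1, -0.1]
opening: -0.2
gripper_force: 0.0
```

Call:
carry_out --moves '[{"dp": [-26,-36,10],"spin": 0,"grip": 0},{"dp": [-52,-72,20],"spin": 0,"grip": 0},{"dp": [-78,-108,30],"spin": 0,"grip": 0},{"dp": [-104,-144,40],"spin": 0,"grip": 0},{"dp": [-130,-176,48],"spin": 0,"grip": 0}]'

```text
time_s: 2.15
position: [662.4, -271.5, 199.0]
eef_rot: [3.141, -0.001, -3.104]
contact_force: [1.6, 0.1, -0.0]
opening: 0.2
gripper_force: 0.0
```

```bash
python3 - <<'E'
from h import *
st(); go(*c2w(95,-132),103,np.pi+PSI)
E
```

```text
2.15 pos [ 662.4 -271.5  199. ] chest [  91.7 -132.4] rot [ 3.141e+00 -1.000e-03 -3.104e+00] q [-0.49  0.7   0.38  1.26 -0.   -0.53] F [ 1.6  0.1 -0. ] op 0.2 gf 0.0 17.0
dp [-3.4  0.4 96. ] n50 1.9 spin -0.003
```

Call:
carry_out --moves '[{"dp": [-3,0,30],"spin": 0,"grip": 0},{"dp": [-3,0,60],"spin": 0,"grip": 0},{"dp": [-3,0,85],"spin": 0,"grip": 0},{"dp": [-3,0,97],"spin": 0,"grip": 0},{"dp": [-3,0,97],"spin": 0,"grip": 0}]'

```text
time_s: 2.65
position: [663.7, -269.0, 101.2]
eef_rot: [3.14, -0.003, -3.103]
contact_force: [-0.1, 0.2, -0.5]
opening: -0.1
gripper_force: 0.0
```

Call:
carry_out --moves '[{"dp": [13,0,0],"spin": 0,"grip": 0},{"dp": [26,0,0],"spin": 0,"grip": 0},{"dp": [39,0,0],"spin": 0,"grip": 0},{"dp": [52,0,0],"spin": 0,"grip": 0},{"dp": [65,0,0],"spin": 0,"grip": 0}]'

```text
time_s: 3.15
position: [601.2, -272.8, 106.1]
eef_rot: [-3.139, 0.004, -3.103]
contact_force: [8.5, 2.2, 31.6]
opening: 0.0
gripper_force: 16.3
```

Call:
carry_out --moves '[{"dp": [13,0,0],"spin": 0,"grip": 0},{"dp": [26,0,0],"spin": 0,"grip": 0},{"dp": [39,0,0],"spin": 0,"grip": 0},{"dp": [52,0,0],"spin": 0,"grip": 0},{"dp": [65,0,0],"spin": 0,"grip": 0}]'

```text
time_s: 3.65
position: [537.7, -275.8, 108.0]
eef_rot: [-3.137, 0.007, -3.103]
contact_force: [0.7, -1.0, -1.0]
opening: -0.0
gripper_force: 0.0
```

Call:
carry_out --moves '[{"dp": [13,0,0],"spin": 0,"grip": 0},{"dp": [26,0,0],"spin": 0,"grip": 0},{"dp": [39,0,0],"spin": 0,"grip": 0},{"dp": [52,0,0],"spin": 0,"grip": 0},{"dp": [68,0,0],"spin": 0,"grip": 0}]'

```text
time_s: 4.15
position: [467.9, -278.0, 105.4]
eef_rot: [-3.139, 0.003, -3.103]
contact_force: [0.4, -1.1, -0.0]
opening: 0.3
gripper_force: 0.0
```

```bash
python3 - <<'E'
from h import *
st()
p,d=shot('scene'); 
a=p[180:320,320:460,::-1]; cv2.imwrite('pics/s2.png',cv2.resize(a,None,fx=4,fy=4,interpolation=cv2.INTER_CUBIC))
E
```

```text
4.15 pos [ 467.9 -278.   105.4] chest [-102.9 -131.2] rot [-3.139e+00  3.000e-03 -3.103e+00] q [-0.67  0.45 -0.33  0.8   0.   -0.71] F [ 0.4 -1.1 -0. ] op 0.3 gf 0.0 17.0
```

View pics/s2.png

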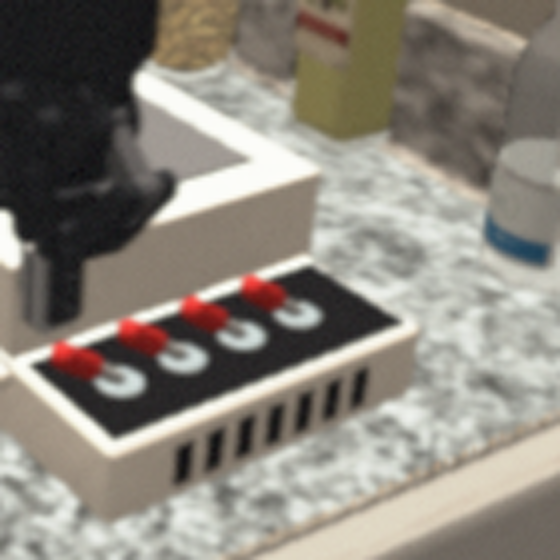

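All four levers now lie over to the front, so every lamp is off. Next is the turnbutton.

Call:
carry_out --moves '[{"dp": [0,0,-40],"spin": 0,"grip": 0.35},{"dp": [0,0,-70],"spin": 0.1,"grip": 0.35},{"dp": [10,20,-75],"spin": 0.24,"grip": 0.35},{"dp": [22,40,-75],"spin": 0.38,"grip": 0.35},{"dp": [32,57,-75],"spin": 0.52,"grip": 0.35}]'

```text
time_s: 4.7
position: [433.5, -221.3, 180.2]
eef_rot: [-3.141, 0.003, 2.654]
contact_force: [0.1, -1.0, -0.6]
opening: 29.6
gripper_force: 0.0
```

Call:
carry_out --moves '[{"dp": [0,0,0],"spin": 0.14,"grip": 0.35},{"dp": [0,0,0],"spin": 0.28,"grip": 0.35},{"dp": [0,0,0],"spin": 0.42,"grip": 0.35},{"dp": [0,0,0],"spin": 0.56,"grip": 0.35},{"dp": [0,0,0],"spin": 0.7,"grip": 0.35}]'

```text
time_s: 5.2
position: [434.0, -221.9, 179.9]
eef_rot: [3.14, 0.002, 1.954]
contact_force: [1.1, 0.4, 0.2]
opening: 29.7
gripper_force: 0.0
```

Call:
carry_out --moves '[{"dp": [0,0,0],"spin": 0.14,"grip": 0.35},{"dp": [0,0,0],"spin": 0.28,"grip": 0.35},{"dp": [0,0,0],"spin": 0.351,"grip": 0.35},{"dp": [0,0,0],"spin": 0.351,"grip": 0.35},{"dp": [0,0,0],"spin": 0.351,"grip": 0.35}]'

```text
time_s: 5.7
position: [433.6, -221.8, 179.3]
eef_rot: [3.14, 0.001, 1.611]
contact_force: [0.9, 0.8, 0.4]
opening: 29.8
gripper_force: 0.0
```

```bash
python3 - <<'E'
from h import *
st(); go(*c2w(-135,-74.4),85,np.pi/2+PSI)
E
```

```text
5.7 pos [ 433.6 -221.8  179.3] chest [-135.   -73.7] rot [3.140e+00 1.000e-03 1.611e+00] q [-0.62  0.27 -0.37  0.93  0.    0.91] F [0.9 0.8 0.4] op 29.8 gf 0.0 17.0
dp [-0.6 -0.1 94.3] n50 1.9 spin 0.000
```

Call:
carry_out --moves '[{"dp": [0,0,30],"spin": 0,"grip": 0.35},{"dp": [0,0,60],"spin": 0,"grip": 0.35},{"dp": [0,0,80],"spin": 0,"grip": 0.35},{"dp": [0,0,94],"spin": 0,"grip": 0.35},{"dp": [0,0,94],"spin": 0,"grip": 0.35}]'

```text
time_s: 6.2
position: [432.1, -220.9, 83.1]
eef_rot: [-3.14, -0.002, 1.611]
contact_force: [0.5, 0.4, 0.5]
opening: 30.1
gripper_force: 0.0
```

Call:
carry_out --moves '[{"dp": [0,0,0],"spin": 0,"grip": 0},{"dp": [0,0,0],"spin": 0,"grip": 0},{"dp": [0,0,0],"spin": 0,"grip": 0},{"dp": [0,0,0],"spin": 0,"grip": 0},{"dp": [0,0,0],"spin": 0,"grip": 0}]' --grip_force 30

```text
time_s: 6.7
position: [431.9, -221.8, 85.2]
eef_rot: [-3.14, 0.001, 1.609]
contact_force: [-7.7, -1.8, 2.1]
opening: 8.3
gripper_force: 31.7
```

```bash
python3 - <<'E'
from h import *
st()
E
```

```text
6.7 pos [ 431.9 -221.8   85.2] chest [-136.6  -73.6] rot [-3.140e+00  1.000e-03  1.609e+00] q [-0.62  0.38 -0.5   0.69 -0.    0.91] F [-7.7 -1.8  2.1] op 8.3 gf 31.7 17.0
```

Call:
carry_out --moves '[{"dp": [0,0,0],"spin": -0.12,"grip": 0},{"dp": [0,0,0],"spin": -0.24,"grip": 0},{"dp": [0,0,0],"spin": -0.36,"grip": 0},{"dp": [0,0,0],"spin": -0.48,"grip": 0},{"dp": [0,0,0],"spin": -0.6,"grip": 0}]'

```text
time_s: 7.2
position: [431.0, -222.0, 85.2]
eef_rot: [-3.137, -0.001, 2.213]
contact_force: [-12.2, -3.7, 4.9]
opening: 8.8
gripper_force: 32.2
```

Call:
carry_out --moves '[{"dp": [0,0,0],"spin": -0.12,"grip": 0},{"dp": [0,0,0],"spin": -0.24,"grip": 0},{"dp": [0,0,0],"spin": -0.36,"grip": 0},{"dp": [0,0,0],"spin": -0.48,"grip": 0},{"dp": [0,0,0],"spin": -0.6,"grip": 0}]'

```text
time_s: 7.7
position: [430.3, -222.8, 85.2]
eef_rot: [-3.137, -0.004, 2.813]
contact_force: [-16.6, -8.2, 5.8]
opening: 8.5
gripper_force: 32.2
```

Call:
carry_out --moves '[{"dp": [0,0,0],"spin": -0.12,"grip": 0},{"dp": [0,0,0],"spin": -0.24,"grip": 0},{"dp": [0,0,0],"spin": -0.34,"grip": 0},{"dp": [0,0,0],"spin": -0.34,"grip": 0},{"dp": [0,0,0],"spin": -0.34,"grip": 0}]'

```text
time_s: 8.2
position: [430.2, -223.4, 85.2]
eef_rot: [-3.137, -0.006, -3.136]
contact_force: [-15.2, -9.6, 5.0]
opening: 8.2
gripper_force: 32.0
```

Call:
carry_out --moves '[{"dp": [0,0,0],"spin": 0,"grip": 0.3},{"dp": [0,0,0],"spin": 0,"grip": 0.3},{"dp": [0,0,0],"spin": 0,"grip": 0.3},{"dp": [0,0,-30],"spin": 0,"grip": 0.3},{"dp": [0,0,-70],"spin": 0,"grip": 0.3}]'

```text
time_s: 8.7
position: [432.0, -220.6, 154.1]
eef_rot: [3.139, -0.003, -3.134]
contact_force: [0.9, -0.7, -0.3]
opening: 26.0
gripper_force: 0.0
```

```bash
python3 - <<'E'
from h import *
st(); go(*c2w(-137,45),150,np.pi/2+PSI)
E
```

```text
8.7 pos [ 432.  -220.6  154.1] chest [-136.5  -72.4] rot [ 3.139e+00 -3.000e-03 -3.134e+00] q [-0.62  0.3  -0.41  0.87  0.   -0.63] F [ 0.9 -0.7 -0.3] op 26.0 gf 0.0 17.0
dp [  4.3 117.3   4.4] n50 2.3 spin 1.538
```

Call:
carry_out --moves '[{"dp": [0,20,0],"spin": 0.14,"grip": 0.35},{"dp": [2,50,0],"spin": 0.28,"grip": 0.35},{"dp": [3,80,0],"spin": 0.42,"grip": 0.35},{"dp": [4,110,0],"spin": 0.56,"grip": 0.35},{"dp": [4,117,0],"spin": 0.7,"grip": 0.35}]'

```text
time_s: 9.2
position: [427.6, -101.9, 154.6]
eef_rot: [3.141, -0.001, 2.446]
contact_force: [-0.6, -0.1, 1.0]
opening: 29.6
gripper_force: 0.0
```

Call:
carry_out --moves '[{"dp": [0,0,0],"spin": 0.14,"grip": 0.35},{"dp": [0,0,0],"spin": 0.28,"grip": 0.35},{"dp": [0,0,0],"spin": 0.42,"grip": 0.35},{"dp": [0,0,0],"spin": 0.56,"grip": 0.35},{"dp": [0,0,0],"spin": 0.7,"grip": 0.35}]'

```text
time_s: 9.7
position: [428.4, -104.4, 154.7]
eef_rot: [3.141, 0.0, 1.744]
contact_force: [-0.5, 0.1, -0.2]
opening: 29.8
gripper_force: 0.0
```

Call:
carry_out --moves '[{"dp": [0,0,0],"spin": 0.138,"grip": 0.35},{"dp": [0,0,0],"spin": 0.138,"grip": 0.35},{"dp": [0,0,0],"spin": 0.138,"grip": 0.35},{"dp": [0,0,0],"spin": 0.138,"grip": 0.35},{"dp": [0,0,0],"spin": 0.138,"grip": 0.35}]'

```text
time_s: 10.2
position: [428.1, -104.5, 154.4]
eef_rot: [3.141, 0.0, 1.613]
contact_force: [-0.1, -0.5, 0.6]
opening: 29.9
gripper_force: 0.0
```

```bash
python3 - <<'E'
from h import *
st(); go(*c2w(-137,45),73,np.pi/2+PSI)
p,d=shot('scene'); 
a=p[170:310,230:410,::-1]; cv2.imwrite('pics/s3.png',cv2.resize(a,None,fx=4,fy=4,interpolation=cv2.INTER_CUBIC))
E
```

```text
10.2 pos [ 428.1 -104.5  154.4] chest [-135.7   43.7] rot [3.141 0.    1.613] q [-0.41  0.22 -0.52  0.83  0.    1.12] F [-0.1 -0.5  0.6] op 29.9 gf 0.0 17.0
dp [ 1.3 -1.3 81.4] n50 1.6 spin 0.002
```

View pics/s3.png

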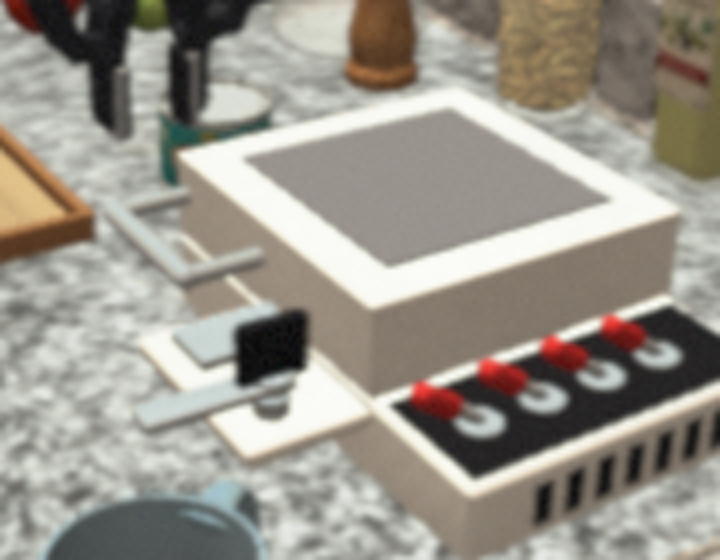

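The button bar now points to the front, clear of the tongue, and all lamps are off. I'm going down to pinch the handle.

Call:
carry_out --moves '[{"dp": [1,-1,25],"spin": 0,"grip": 0.35},{"dp": [1,-1,50],"spin": 0,"grip": 0.35},{"dp": [1,-1,70],"spin": 0,"grip": 0.35},{"dp": [1,-1,81],"spin": 0,"grip": 0.35},{"dp": [1,-1,81],"spin": 0,"grip": 0.35}]'

```text
time_s: 10.75
position: [426.0, -103.1, 72.1]
eef_rot: [-3.139, -0.001, 1.612]
contact_force: [-0.9, -1.0, 0.1]
opening: 29.8
gripper_force: 0.0
```

Call:
carry_out --moves '[{"dp": [0,0,0],"spin": 0,"grip": 0},{"dp": [0,0,0],"spin": 0,"grip": 0},{"dp": [0,0,0],"spin": 0,"grip": 0},{"dp": [0,0,0],"spin": 0,"grip": 0},{"dp": [0,0,0],"spin": 0,"grip": 0}]' --grip_force 25

```text
time_s: 11.25
position: [424.9, -103.6, 73.6]
eef_rot: [-3.138, 0.001, 1.611]
contact_force: [-8.1, -1.6, 1.5]
opening: 11.3
gripper_force: 25.4
```

```bash
python3 - <<'E'
from h import *
st()
# arc relative to closed, in tool axes [dyc, dxc, -dz]
r=np.hypot(232,28);a0=np.arctan2(28,232)
for t in np.arange(0.1,1.61,0.1): print(round(t,2), np.round([r*(np.cos(a0)-np.cos(a0+t)), -r*(np.sin(a0+t)-np.sin(a0))],0))
E
```

```text
11.25 pos [ 424.9 -103.6   73.6] chest [-138.9   44.8] rot [-3.138e+00  1.000e-03  1.611e+00] q [-0.41  0.32 -0.64  0.62 -0.    1.13] F [-8.1 -1.6  1.5] op 11.3 gf 25.4 17.0
0.1 [  4. -23.]
0.2 [ 10. -46.]
0.3 [ 19. -67.]
0.4 [ 29. -88.]
0.5 [  42. -108.]
0.6 [  56. -126.]
0.7 [  73. -143.]
0.8 [  90. -158.]
0.9 [ 110. -171.]
1.0 [ 130. -182.]
1.1 [ 152. -191.]
1.2 [ 174. -198.]
1.3 [ 197. -203.]
1.4 [ 220. -205.]
1.5 [ 244. -205.]
1.6 [ 267. -203.]
```

Call:
carry_out --moves '[{"dp": [0,4,-23],"spin": 0,"grip": 0},{"dp": [0,10,-46],"spin": 0,"grip": 0},{"dp": [0,19,-67],"spin": 0,"grip": 0},{"dp": [0,29,-88],"spin": 0,"grip": 0},{"dp": [0,42,-108],"spin": 0,"grip": 0}]'

```text
time_s: 11.75
position: [465.6, -101.9, 182.4]
eef_rot: [-3.135, 0.001, 1.61]
contact_force: [-11.7, -3.7, 2.9]
opening: 11.0
gripper_force: 24.9
```

Call:
carry_out --moves '[{"dp": [0,14,-18],"spin": 0,"grip": 0},{"dp": [0,31,-35],"spin": 0,"grip": 0},{"dp": [0,48,-50],"spin": 0,"grip": 0},{"dp": [0,68,-63],"spin": 0,"grip": 0},{"dp": [0,88,-74],"spin": 0,"grip": 0}]'

```text
time_s: 12.25
position: [555.9, -98.3, 258.4]
eef_rot: [-3.141, 0.001, 1.611]
contact_force: [-8.0, -0.5, 9.9]
opening: 11.1
gripper_force: 25.8
```

```bash
python3 - <<'E'
from h import *
st()
E
```

```text
12.25 pos [555.9 -98.3 258.4] chest [-7.8 44.8] rot [-3.141e+00  1.000e-03  1.611e+00] q [-0.3   0.36 -0.02  1.18 -0.    1.23] F [-8.  -0.5  9.9] op 11.1 gf 25.8 17.0
```

Call:
carry_out --moves '[{"dp": [0,22,-9],"spin": 0,"grip": 0},{"dp": [0,44,-16],"spin": 0,"grip": 0},{"dp": [0,67,-21],"spin": 0,"grip": 0},{"dp": [0,90,-23],"spin": 0,"grip": 0},{"dp": [0,114,-23],"spin": 0,"grip": 0}]'

```text
time_s: 12.75
position: [671.4, -93.6, 280.3]
eef_rot: [3.14, 0.0, 1.611]
contact_force: [-1.7, -0.1, 4.1]
opening: 11.1
gripper_force: 25.9
```

Call:
carry_out --moves '[{"dp": [0,12,0],"spin": 0,"grip": 0},{"dp": [0,12,0],"spin": 0,"grip": 0},{"dp": [0,12,0],"spin": 0,"grip": 0.35},{"dp": [0,12,0],"spin": 0,"grip": 0.35},{"dp": [0,12,0],"spin": 0,"grip": 0.35}]'

```text
time_s: 13.25
position: [682.1, -93.4, 278.8]
eef_rot: [-3.142, 0.0, 1.611]
contact_force: [-0.9, -0.1, -0.3]
opening: 30.0
gripper_force: 0.0
```

Call:
carry_out --moves '[{"dp": [0,0,-40],"spin": 0,"grip": 0.35},{"dp": [0,0,-50],"spin": 0,"grip": 0.35},{"dp": [0,-40,-50],"spin": 0,"grip": 0.35},{"dp": [0,-90,-50],"spin": 0,"grip": 0.35},{"dp": [0,-140,-50],"spin": 0,"grip": 0.35}]'

```text
time_s: 13.75
position: [540.8, -98.9, 327.8]
eef_rot: [-3.141, 0.0, 1.611]
contact_force: [-0.7, -0.6, 1.3]
opening: 29.9
gripper_force: 0.0
```

Call:
carry_out --moves '[{"dp": [0,-50,0],"spin": 0,"grip": 0.35},{"dp": [0,-100,0],"spin": 0,"grip": 0.35},{"dp": [0,-150,0],"spin": 0,"grip": 0.35},{"dp": [0,-170,0],"spin": 0,"grip": 0.35},{"dp": [0,-170,0],"spin": 0,"grip": 0.35}]'

```text
time_s: 14.25
position: [370.4, -105.4, 329.0]
eef_rot: [3.141, 0.001, 1.609]
contact_force: [-0.1, 0.1, 0.0]
opening: 29.8
gripper_force: 0.0
```

```bash
python3 - <<'E'
from h import *
st()
p,d=shot('top','top4'); W=cloud('top',d); np.save('top4.npy',W)
cv2.imwrite('pics/t4.png',cv2.resize(p[150:310,170:450,::-1],None,fx=2.8,fy=2.8,interpolation=cv2.INTER_CUBIC))
b=(p[...,2].astype(int)>p[...,0]+25)
X=W[b&(W[...,2]>60)&(W[...,2]<90)]
print(len(X))
E
```

```text
14.25 pos [ 370.4 -105.4  329. ] chest [-193.5   45.2] rot [3.141e+00 1.000e-03 1.609e+00] q [-0.47 -0.02 -0.31  1.28 -0.    1.06] F [-0.1  0.1  0. ] op 29.8 gf 0.0 17.0
959
```

View pics/t4.png

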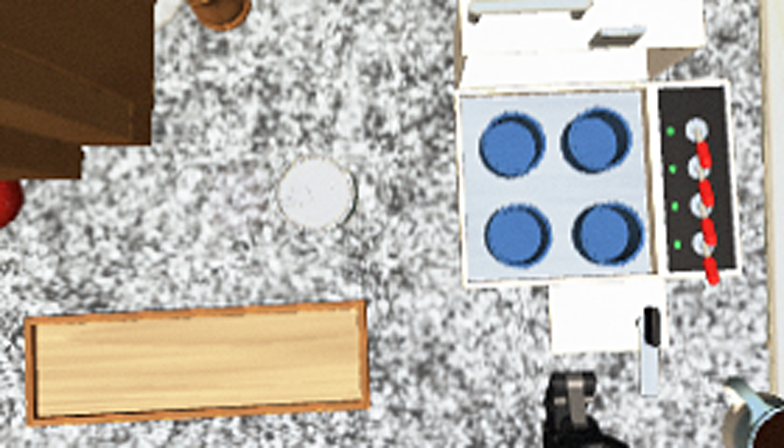

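The top view shows four ramekins in the chest, at crop positions (513,143), (597,140), (517,236) and (608,234). The lid is open and the tray is unmoved. I'm fitting positions now.

```bash
cat >> h.py <<'E'
from scipy.optimize import least_squares
def pots(W,p,zlo=68,zhi=86,box=None):
    b=(p[...,2].astype(int)>p[...,0]+25)&(W[...,2]>zlo)&(W[...,2]<zhi)
    if box is not None: b&=(W[...,0]>box[0])&(W[...,0]<box[1])&(W[...,1]>box[2])&(W[...,1]<box[3])
    n,l,s,c=cv2.connectedComponentsWithStats(cv2.dilate(b.astype(np.uint8),np.ones((5,5))))
    out=[]
    for i in range(1,n):
        X=W[(l==i)&b][:,:2]
        if len(X)<15: continue
        f=least_squares(lambda c:np.hypot(X[:,0]-c[0],X[:,1]-c[1])-28.5,X.mean(0),loss='soft_l1')
        r=np.hypot(*(X-f.x).T); out.append(f.x); print('pot',f.x.round(1),'chest',w2c(*f.x).round(1),len(X),'rmed',np.median(r).round(1),'sd',r.std().round(1),'z',np.median(W[(l==i)&b][:,2]).round(1))
    return out
def tray(W,p):
    v=(W[...,2]>13)&(W[...,2]<26)&(p[...,0].astype(int)>p[...,2]+40)&(W[...,0]<520)&(W[...,1]>-40)
    X=W[v][:,:2].astype(np.float32); r=cv2.minAreaRect(X); print('tray',np.round(r[0],1),np.round(r[1],1),round(r[2],2))
    # robust: pts trimmed
    return r
E
python3 - <<'E'
from h import *
p=cv2.imread('pics/top4.png')[:,:,::-1]; W=np.load('top4.npy'); pots(W,p); tray(W,p)
Q=W[(W[...,2]>60)&(W[...,2]<300)&(W[...,0]>600)&(W[...,0]<720)&(W[...,1]>-230)&(W[...,1]<-60)&~((p[...,2].astype(int)>p[...,0]+25))]
c=np.array([w2c(*q) for q in Q[:,:2]])
for z in range(60,300,20):
    m=(Q[:,2]>z)&(Q[:,2]<z+20)
    if m.sum()>5: print(z,np.percentile(c[m,0],[5,50]).round(1),m.sum())
E
```

```text
pot [ 820.8 -249.7] chest [ 250.8 -117. ] 30 rmed 28.7 sd 0.7 z 81.1
pot [601.  -97.7] chest [37.3 43.6] 113 rmed 27.7 sd 1.2 z 77.6
pot [ 605.3 -177.8] chest [ 38.3 -36.5] 126 rmed 27.9 sd 1.3 z 77.6
pot [ 594.4 -303.2] chest [  22.4 -161.5] 22 rmed 28.7 sd 2.0 z 75.8
pot [ 554.9 -305.2] chest [ -17.1 -161.8] 21 rmed 28.5 sd 2.1 z 76.9
pot [556.3 605.1] chest [ 20.8 747.7] 130 rmed 28.7 sd 5.7 z 79.2
pot [ 516.2 -102.3] chest [-47.7  42.4] 114 rmed 27.8 sd 1.2 z 77.7
pot [ 517.3 -187.7] chest [-49.9 -42.9] 120 rmed 27.9 sd 1.2 z 77.3
pot [ 521.6 -306.2] chest [ -50.4 -161.5] 23 rmed 28.5 sd 2.2 z 75.7
pot [ 485.2 -307.8] chest [ -86.9 -161.6] 22 rmed 28.5 sd 2.0 z 75.7
pot [ 353.9 -287.4] chest [-217.2 -136. ] 21 rmed 28.3 sd 4.2 z 84.5
tray [253.4 250.4] [378.6 563.2] 3.02
60 [37.1 98.4] 29
80 [ 95.9 106.6] 15
100 [ 95.5 104.2] 16
120 [ 94.8 103.1] 16
140 [ 95.  100.6] 12
160 [94.5 98.7] 10
180 [93.7 96.9] 9
220 [ 93.  124.9] 35
240 [92.9 93.4] 28
260 [93.  93.4] 47
280 [ 93.3 118. ] 242
```

Call:
carry_out --moves '[{"dp": [-1,30,40],"spin": 0,"grip": 0.85},{"dp": [-2,60,80],"spin": 0,"grip": 0.85},{"dp": [-3,90,120],"spin": 0,"grip": 0.85},{"dp": [-3,120,160],"spin": 0,"grip": 0.85},{"dp": [-3,146,196],"spin": 0,"grip": 0.85}]'

```text
time_s: 14.8
position: [521.1, -102.4, 129.8]
eef_rot: [3.141, -0.0, 1.611]
contact_force: [0.4, -0.2, 0.4]
opening: 72.7
gripper_force: 0.0
```

```bash
cat >> h.py <<'E'
def tray2(W,p):
    v=(W[...,2]>13)&(W[...,2]<26)&(W[...,0]<500)&(W[...,0]>310)&(W[...,1]>-10)&(W[...,1]<420)
    v=cv2.morphologyEx(v.astype(np.uint8),cv2.MORPH_CLOSE,np.ones((3,3)))
    n,l,s,c=cv2.connectedComponentsWithStats(v); i=1+np.argmax(s[1:,4])
    X=W[l==i]; X=X[np.isfinite(X).all(1)&(X[:,2]>13)&(X[:,2]<26)][:,:2].astype(np.float32)
    r=cv2.minAreaRect(X); print('tray',np.round(r[0],1),np.round(r[1],1),round(r[2],2)); return r
BX=(380,700,-260,-30)
E
python3 - <<'E'
from h import *
st(); p,d=shot('top'); W=cloud('top',d); tray2(W,p); pots(W,p,box=BX)
go(516.2,-102.3,54,np.pi/2+PSI)
E
```

```text
14.8 pos [ 521.1 -102.4  129.8] chest [-42.8  42.1] rot [ 3.141 -0.     1.611] q [-0.33  0.4  -0.33  0.84  0.    1.2 ] F [ 0.4 -0.2  0.4] op 72.7 gf 0.0 17.0
tray [393.4 203.6] [105.1 329.2] 3.12
pot [600.5 -98.8] chest [36.8 42.5] 57 rmed 28.4 sd 1.3 z 77.5
dp [-0.5 -5.2 70.1] n50 1.4 spin 0.001
```

Call:
carry_out --moves '[{"dp": [0,-3,0],"spin": 0,"grip": 0.85},{"dp": [0,-4,25],"spin": 0,"grip": 0.85},{"dp": [0,-4,50],"spin": 0,"grip": 0.85},{"dp": [0,-4,75],"spin": 0,"grip": 0.85},{"dp": [0,-4,75],"spin": 0,"grip": 0.85}]'

```text
time_s: 15.35
position: [513.4, -102.6, 56.1]
eef_rot: [-3.139, -0.001, 1.611]
contact_force: [-0.3, 0.6, -0.6]
opening: 72.5
gripper_force: 0.0
```

Call:
carry_out --moves '[{"dp": [0,0,0],"spin": 0,"grip": 0.4},{"dp": [0,0,0],"spin": 0,"grip": 0.4},{"dp": [0,0,0],"spin": 0,"grip": 0.4},{"dp": [0,0,0],"spin": 0,"grip": 0.4},{"dp": [0,0,0],"spin": 0,"grip": 0.4}]' --grip_force 25

```text
time_s: 15.85
position: [516.1, -103.4, 58.8]
eef_rot: [3.139, 0.001, 1.611]
contact_force: [-0.7, 0.6, 8.4]
opening: 58.3
gripper_force: 28.4
```

```bash
python3 - <<'E'
from h import *
st(); go(387.5,309,180,np.pi/2+0.055)
E
```

```text
15.85 pos [ 516.1 -103.4   58.8] chest [-47.8  41.3] rot [3.139e+00 1.000e-03 1.611e+00] q [-0.34  0.48 -0.42  0.67 -0.    1.19] F [-0.7  0.6  8.4] op 58.3 gf 28.4 17.0
dp [ 417.1 -111.7 -121.9] n50 9.0 spin -0.015
```

Call:
carry_out --moves '[{"dp": [0,0,-30],"spin": 0,"grip": 0.4},{"dp": [0,0,-60],"spin": 0,"grip": 0.4},{"dp": [20,-15,-90],"spin": 0,"grip": 0.4},{"dp": [50,-35,-110],"spin": 0,"grip": 0.4},{"dp": [90,-55,-120],"spin": 0,"grip": 0.4}]'

```text
time_s: 16.35
position: [457.2, -15.5, 179.7]
eef_rot: [3.138, 0.001, 1.609]
contact_force: [0.5, 0.8, -1.9]
opening: 58.2
gripper_force: 28.2
```

Call:
carry_out --moves '[{"dp": [45,-10,0],"spin": 0,"grip": 0.4},{"dp": [90,-20,0],"spin": 0,"grip": 0.4},{"dp": [135,-30,0],"spin": 0,"grip": 0.4},{"dp": [180,-40,0],"spin": 0,"grip": 0.4},{"dp": [225,-50,0],"spin": 0,"grip": 0.4}]'

```text
time_s: 16.85
position: [397.0, 209.2, 178.1]
eef_rot: [3.14, -0.0, 1.611]
contact_force: [1.9, 1.4, -1.9]
opening: 58.5
gripper_force: 28.2
```

Call:
carry_out --moves '[{"dp": [40,-3,0],"spin": -0.01,"grip": 0.4},{"dp": [75,-5,0],"spin": -0.01,"grip": 0.4},{"dp": [102,-6,0],"spin": -0.01,"grip": 0.4},{"dp": [102,-6,0],"spin": -0.01,"grip": 0.4},{"dp": [102,-6,0],"spin": -0.01,"grip": 0.4}]'

```text
time_s: 17.35
position: [387.2, 309.4, 177.5]
eef_rot: [3.141, 0.0, 1.622]
contact_force: [0.3, 0.4, -1.6]
opening: 58.2
gripper_force: 28.2
```

```bash
python3 - <<'E'
from h import *
st(); p,d=shot('top'); W=cloud('top',d); tray2(W,p); pots(W,p,box=BX)
go(387.5,309,53,np.pi/2+0.055)
E
```

```text
17.35 pos [387.2 309.4 177.5] chest [-160.   458.9] rot [3.141 0.    1.622] q [ 0.53  0.29 -0.35  0.93 -0.    2.05] F [ 0.3  0.4 -1.6] op 58.2 gf 28.2 17.0
tray [393.3 202.8] [104.9 327.4] 3.09
pot [601.  -97.7] chest [37.3 43.7] 116 rmed 27.7 sd 1.2 z 77.0
pot [ 605.1 -177.9] chest [ 38.1 -36.6] 126 rmed 27.8 sd 1.3 z 77.0
pot [ 517.3 -187.6] chest [-50.  -42.9] 123 rmed 27.9 sd 1.2 z 77.2
dp [  0.3   0.2 124.5] n50 2.5 spin -0.005
```

Call:
carry_out --moves '[{"dp": [0,0,40],"spin": 0,"grip": 0.4},{"dp": [0,0,75],"spin": 0,"grip": 0.4},{"dp": [0,0,100],"spin": 0,"grip": 0.4},{"dp": [0,0,115],"spin": 0,"grip": 0.4},{"dp": [0,0,122],"spin": 0,"grip": 0.4}]'

```text
time_s: 17.9
position: [387.0, 307.6, 54.2]
eef_rot: [-3.14, 0.001, 1.619]
contact_force: [0.3, -0.2, -1.6]
opening: 58.6
gripper_force: 28.1
```

Call:
carry_out --moves '[{"dp": [0,0,3],"spin": 0,"grip": 0.4},{"dp": [0,0,3],"spin": 0,"grip": 0.4},{"dp": [0,0,3],"spin": 0,"grip": 0.85},{"dp": [0,0,3],"spin": 0,"grip": 0.85},{"dp": [0,0,3],"spin": 0,"grip": 0.85}]'

```text
time_s: 18.4
position: [387.9, 309.4, 52.9]
eef_rot: [3.141, -0.001, 1.621]
contact_force: [0.2, 0.0, -0.6]
opening: 72.4
gripper_force: 0.0
```

Call:
carry_out --moves '[{"dp": [0,0,-20],"spin": 0,"grip": 0.85},{"dp": [0,0,-50],"spin": 0,"grip": 0.85},{"dp": [0,0,-90],"spin": 0,"grip": 0.85},{"dp": [-35,5,-115],"spin": 0,"grip": 0.85},{"dp": [-80,10,-125],"spin": 0,"grip": 0.85}]'

```text
time_s: 18.9
position: [403.0, 230.6, 180.2]
eef_rot: [3.137, -0.002, 1.624]
contact_force: [1.4, -0.2, -0.5]
opening: 72.7
gripper_force: 0.0
```

```bash
python3 - <<'E'
from h import *
st(); p,d=shot('top'); W=cloud('top',d); tray2(W,p); pots(W,p,60,80,box=(300,480,0,420)); pots(W,p,box=BX)
go(517.3,-187.6,130,np.pi/2+PSI)
E
```

```text
18.9 pos [403.  230.6 180.2] chest [-147.4  379.6] rot [ 3.137e+00 -2.000e-03  1.624e+00] q [ 0.36  0.23 -0.43  0.91  0.    1.88] F [ 1.4 -0.2 -0.5] op 72.7 gf 0.0 17.0
tray [395.6 161.1] [105.  243.6] 3.04
pot [601.  -97.7] chest [37.3 43.7] 116 rmed 27.6 sd 1.2 z 77.3
pot [ 605.3 -177.9] chest [ 38.4 -36.7] 125 rmed 28.0 sd 1.3 z 77.0
pot [ 517.2 -187.7] chest [-50. -43.] 123 rmed 27.9 sd 1.2 z 77.2
dp [-417.2   93.1   51.6] n50 8.6 spin 0.009
```

Call:
carry_out --moves '[{"dp": [-45,10,0],"spin": 0,"grip": 0.85},{"dp": [-90,20,0],"spin": 0,"grip": 0.85},{"dp": [-135,30,0],"spin": 0,"grip": 0.85},{"dp": [-180,40,0],"spin": 0.01,"grip": 0.85},{"dp": [-225,50,0],"spin": 0.01,"grip": 0.85}]'

```text
time_s: 19.45
position: [463.0, 5.7, 177.7]
eef_rot: [3.141, 0.0, 1.611]
contact_force: [1.2, 0.4, -1.1]
opening: 72.4
gripper_force: 0.0
```

Call:
carry_out --moves '[{"dp": [-45,10,10],"spin": 0,"grip": 0.85},{"dp": [-90,20,20],"spin": 0,"grip": 0.85},{"dp": [-135,30,30],"spin": 0,"grip": 0.85},{"dp": [-175,40,40],"spin": 0,"grip": 0.85},{"dp": [-191,43,50],"spin": 0,"grip": 0.85}]'

```text
time_s: 19.95
position: [514.3, -185.2, 127.1]
eef_rot: [3.14, 0.002, 1.608]
contact_force: [0.2, 0.4, -0.4]
opening: 72.4
gripper_force: 0.0
```

```bash
python3 - <<'E'
from h import *
p,d=shot('top'); W=cloud('top',d); tray2(W,p); pots(W,p,60,80,box=(300,480,0,420)); pots(W,p,box=BX)
st(); go(517.3,-187.6,55,np.pi/2+PSI)
E
```

```text
tray [393.2 204.2] [104.9 330.2] 3.04
pot [389. 308.] chest [-158.4  457.5] 116 rmed 27.9 sd 1.3 z 70.2
pot [601.1 -97.7] chest [37.3 43.6] 111 rmed 27.7 sd 1.2 z 77.2
pot [ 604.9 -178.1] chest [ 37.9 -36.8] 112 rmed 27.9 sd 1.3 z 77.1
pot [ 517.3 -188.4] chest [-50.  -43.6] 57 rmed 28.5 sd 1.2 z 77.7
20.0 pos [ 513.7 -185.5  125.5] chest [-53.5 -40.6] rot [-3.141e+00  1.000e-03  1.608e+00] q [-0.48  0.43 -0.29  0.85 -0.    1.05] F [-1.2 -1.9 -2.5] op 72.6 gf 0.0 17.0
dp [-2.2  3.6 70.5] n50 1.4 spin -0.003
```

Call:
carry_out --moves '[{"dp": [-2,3,0],"spin": 0,"grip": 0.85},{"dp": [-2,3,25],"spin": 0,"grip": 0.85},{"dp": [-2,3,50],"spin": 0,"grip": 0.85},{"dp": [-2,3,70],"spin": 0,"grip": 0.85},{"dp": [-2,3,70],"spin": 0,"grip": 0.85}]'

```text
time_s: 20.5
position: [514.7, -181.0, 55.7]
eef_rot: [-3.138, -0.002, 1.613]
contact_force: [-0.5, 0.1, -0.0]
opening: 73.0
gripper_force: 0.0
```

Call:
carry_out --moves '[{"dp": [0,0,0],"spin": 0,"grip": 0.4},{"dp": [0,0,0],"spin": 0,"grip": 0.4},{"dp": [0,0,0],"spin": 0,"grip": 0.4},{"dp": [0,0,0],"spin": 0,"grip": 0.4},{"dp": [0,0,0],"spin": 0,"grip": 0.4}]' --grip_force 25

```text
time_s: 21.0
position: [517.0, -183.5, 58.3]
eef_rot: [3.14, 0.0, 1.611]
contact_force: [0.0, 2.3, 6.8]
opening: 58.3
gripper_force: 28.5
```

Call:
carry_out --moves '[{"dp": [0,0,-30],"spin": 0,"grip": 0.4},{"dp": [0,0,-60],"spin": 0,"grip": 0.4},{"dp": [20,-15,-90],"spin": 0,"grip": 0.4},{"dp": [50,-25,-110],"spin": 0,"grip": 0.4},{"dp": [90,-35,-120],"spin": 0,"grip": 0.4}]'

```text
time_s: 21.5
position: [478.3, -95.4, 179.4]
eef_rot: [3.138, 0.002, 1.608]
contact_force: [0.5, 1.4, -1.8]
opening: 58.7
gripper_force: 28.4
```

```bash
python3 - <<'E'
from h import *
st(); go(391.4,239.1,180,np.pi/2+0.055)
E
```

```text
21.5 pos [478.3 -95.4 179.4] chest [-85.2  50.8] rot [3.138e+00 2.000e-03 1.608e+00] q [-0.35  0.27 -0.37  0.92 -0.    1.19] F [ 0.5  1.4 -1.8] op 58.7 gf 28.4 17.0
dp [337.5 -74.3  -1.4] n50 6.9 spin -0.017
```

Call:
carry_out --moves '[{"dp": [40,-10,0],"spin": 0,"grip": 0.4},{"dp": [85,-20,0],"spin": 0,"grip": 0.4},{"dp": [130,-30,0],"spin": 0,"grip": 0.4},{"dp": [175,-40,0],"spin": 0,"grip": 0.4},{"dp": [220,-50,0],"spin": 0,"grip": 0.4}]'

```text
time_s: 22.0
position: [418.4, 124.4, 177.7]
eef_rot: [3.141, -0.0, 1.61]
contact_force: [1.1, 0.1, -2.1]
opening: 57.9
gripper_force: 28.3
```

Call:
carry_out --moves '[{"dp": [45,-10,0],"spin": -0.015,"grip": 0.4},{"dp": [85,-20,0],"spin": -0.015,"grip": 0.4},{"dp": [110,-25,0],"spin": -0.015,"grip": 0.4},{"dp": [121,-25,0],"spin": -0.015,"grip": 0.4},{"dp": [121,-25,0],"spin": -0.015,"grip": 0.4}]'

```text
time_s: 22.5
position: [389.3, 243.7, 177.5]
eef_rot: [3.141, -0.0, 1.628]
contact_force: [1.0, -0.7, -1.9]
opening: 58.0
gripper_force: 28.4
```

```bash
python3 - <<'E'
from h import *
p,d=shot('top'); W=cloud('top',d); pots(W,p,60,80,box=(300,480,0,420)); pots(W,p,box=BX)
st(); go(391.4,242,53,np.pi/2+0.055)
E
```

```text
pot [601.1 -97.7] chest [37.4 43.6] 114 rmed 27.6 sd 1.2 z 77.2
pot [ 605.3 -177.9] chest [ 38.3 -36.7] 125 rmed 27.8 sd 1.3 z 76.9
22.55 pos [389.4 242.7 177.3] chest [-160.6  392.2] rot [3.141 0.    1.627] q [ 0.4   0.22 -0.44  0.9  -0.    1.91] F [-0.3  0.2 -1.7] op 57.7 gf 28.4 17.0
dp [ -0.7   2.  124.3] n50 2.5 spin 0.001
```

Call:
carry_out --moves '[{"dp": [0,2,40],"spin": 0,"grip": 0.4},{"dp": [0,2,75],"spin": 0,"grip": 0.4},{"dp": [0,2,100],"spin": 0,"grip": 0.4},{"dp": [0,2,115],"spin": 0,"grip": 0.4},{"dp": [0,2,122],"spin": 0,"grip": 0.4}]'

```text
time_s: 23.05
position: [390.9, 241.2, 54.0]
eef_rot: [-3.14, 0.001, 1.624]
contact_force: [-0.4, 0.3, -2.1]
opening: 58.4
gripper_force: 28.3
```

Call:
carry_out --moves '[{"dp": [0,0,3],"spin": 0,"grip": 0.4},{"dp": [0,0,3],"spin": 0,"grip": 0.4},{"dp": [0,0,3],"spin": 0,"grip": 0.85},{"dp": [0,0,3],"spin": 0,"grip": 0.85},{"dp": [0,0,3],"spin": 0,"grip": 0.85}]'

```text
time_s: 23.55
position: [391.7, 243.1, 52.9]
eef_rot: [3.14, -0.0, 1.626]
contact_force: [-0.1, -1.1, 0.1]
opening: 72.2
gripper_force: 0.0
```

Call:
carry_out --moves '[{"dp": [0,0,-20],"spin": 0,"grip": 0.85},{"dp": [0,0,-50],"spin": 0,"grip": 0.85},{"dp": [0,0,-90],"spin": 0,"grip": 0.85},{"dp": [-35,5,-115],"spin": 0,"grip": 0.85},{"dp": [-80,15,-125],"spin": 0,"grip": 0.85}]'

```text
time_s: 24.05
position: [411.7, 164.5, 180.2]
eef_rot: [3.137, -0.001, 1.63]
contact_force: [1.1, -1.2, -0.2]
opening: 73.0
gripper_force: 0.0
```

Call:
carry_out --moves '[{"dp": [-40,20,0],"spin": 0.015,"grip": 0.85},{"dp": [-80,45,0],"spin": 0.015,"grip": 0.85},{"dp": [-120,75,0],"spin": 0.015,"grip": 0.85},{"dp": [-160,105,0],"spin": 0.015,"grip": 0.85},{"dp": [-200,130,0],"spin": 0.015,"grip": 0.85}]'

```text
time_s: 24.55
position: [552.8, -30.6, 177.8]
eef_rot: [3.14, 0.0, 1.611]
contact_force: [0.5, 0.4, 0.4]
opening: 72.3
gripper_force: 0.0
```

```bash
python3 - <<'E'
from h import *
p,d=shot('top'); W=cloud('top',d); tray2(W,p); pots(W,p,60,80,box=(300,480,0,420)); pots(W,p,box=BX)
st(); go(601,-97.7,130,np.pi/2+PSI)
E
```

```text
tray [391.1 243.1] [105.3 251.8] 3.08
pot [393.6 235.7] chest [-156.6  385.1] 126 rmed 27.2 sd 1.2 z 70.1
pot [388.8 307.9] chest [-158.6  457.4] 117 rmed 27.9 sd 1.2 z 70.1
pot [ 605.7 -176.9] chest [ 38.8 -35.7] 43 rmed 28.6 sd 1.4 z 77.8
24.6 pos [556.9 -36.1 177.7] chest [ -4.3 107. ] rot [3.137 0.004 1.608] q [-0.19  0.4  -0.19  0.98 -0.    1.34] F [ 2.4 -6.8  0.5] op 72.6 gf 0.0 17.0
dp [-63.   41.6  48.2] n50 1.8 spin -0.003
```

Call:
carry_out --moves '[{"dp": [-20,10,0],"spin": 0,"grip": 0.85},{"dp": [-45,28,10],"spin": 0,"grip": 0.85},{"dp": [-61,39,25],"spin": 0,"grip": 0.85},{"dp": [-61,39,45],"spin": 0,"grip": 0.85},{"dp": [-61,39,45],"spin": 0,"grip": 0.85}]'

```text
time_s: 25.1
position: [591.2, -88.0, 130.0]
eef_rot: [-3.138, -0.001, 1.61]
contact_force: [-1.3, 0.6, 0.2]
opening: 72.9
gripper_force: 0.0
```

```bash
python3 - <<'E'
from h import *
st(); go(601-2,-97.7,57,np.pi/2+PSI)
E
```

```text
25.1 pos [591.2 -88.  130. ] chest [27.9 53.7] rot [-3.138e+00 -1.000e-03  1.610e+00] q [-0.27  0.52 -0.13  0.93  0.    1.26] F [-1.3  0.6  0.2] op 72.9 gf 0.0 17.0
dp [-10.1   7.7  73. ] n50 1.5 spin -0.001
```

Call:
carry_out --moves '[{"dp": [-10,8,0],"spin": 0,"grip": 0.85},{"dp": [-10,8,25],"spin": 0,"grip": 0.85},{"dp": [-10,8,50],"spin": 0,"grip": 0.85},{"dp": [-10,8,73],"spin": 0,"grip": 0.85},{"dp": [-10,8,73],"spin": 0,"grip": 0.85}]'

```text
time_s: 25.6
position: [600.3, -97.6, 57.9]
eef_rot: [-3.139, -0.001, 1.611]
contact_force: [-0.3, -0.2, 0.0]
opening: 72.7
gripper_force: 0.0
```

Call:
carry_out --moves '[{"dp": [0,0,0],"spin": 0,"grip": 0.4},{"dp": [0,0,0],"spin": 0,"grip": 0.4},{"dp": [0,0,0],"spin": 0,"grip": 0.4},{"dp": [0,0,0],"spin": 0,"grip": 0.4},{"dp": [0,0,0],"spin": 0,"grip": 0.4}]' --grip_force 25

```text
time_s: 26.1
position: [602.3, -98.1, 60.7]
eef_rot: [3.139, 0.001, 1.611]
contact_force: [-0.3, 0.3, 6.4]
opening: 59.4
gripper_force: 27.9
```

Call:
carry_out --moves '[{"dp": [0,0,-30],"spin": 0,"grip": 0.4},{"dp": [0,0,-60],"spin": 0,"grip": 0.4},{"dp": [0,-20,-90],"spin": 0,"grip": 0.4},{"dp": [0,-55,-110],"spin": 0,"grip": 0.4},{"dp": [20,-95,-120],"spin": 0,"grip": 0.4}]'

```text
time_s: 26.6
position: [506.2, -83.1, 181.3]
eef_rot: [3.138, 0.002, 1.609]
contact_force: [0.3, 1.0, -1.1]
opening: 59.9
gripper_force: 28.3
```

```bash
python3 - <<'E'
from h import *
st(); go(395.2,169.3,180,np.pi/2+0.055)
E
```

```text
26.6 pos [506.2 -83.1 181.3] chest [-56.9  62. ] rot [3.138e+00 2.000e-03 1.609e+00] q [-0.31  0.31 -0.31  0.95 -0.    1.23] F [ 0.3  1.  -1.1] op 59.9 gf 28.3 17.0
dp [ 256.5 -101.2    0.4] n50 5.5 spin -0.016
```

Call:
carry_out --moves '[{"dp": [35,-20,0],"spin": 0,"grip": 0.4},{"dp": [75,-40,0],"spin": 0,"grip": 0.4},{"dp": [120,-60,0],"spin": 0,"grip": 0.4},{"dp": [165,-80,0],"spin": 0,"grip": 0.4},{"dp": [210,-97,0],"spin": 0,"grip": 0.4}]'

```text
time_s: 27.1
position: [398.8, 125.7, 179.8]
eef_rot: [3.141, -0.0, 1.61]
contact_force: [1.3, 1.6, -0.5]
opening: 59.5
gripper_force: 28.3
```

Call:
carry_out --moves '[{"dp": [35,-4,0],"spin": -0.015,"grip": 0.4},{"dp": [48,-4,0],"spin": -0.015,"grip": 0.4},{"dp": [48,-4,0],"spin": -0.015,"grip": 0.4},{"dp": [48,-4,0],"spin": -0.015,"grip": 0.4},{"dp": [48,-4,0],"spin": -0.015,"grip": 0.4}]'

```text
time_s: 27.6
position: [394.3, 171.4, 179.4]
eef_rot: [-3.142, 0.0, 1.625]
contact_force: [0.8, -0.7, -1.3]
opening: 60.0
gripper_force: 28.3
```

```bash
python3 - <<'E'
from h import *
p,d=shot('top'); W=cloud('top',d); pots(W,p,60,80,box=(300,480,0,420)); pots(W,p,box=BX)
st(); go(395.2,168,54.5,np.pi/2+0.055)
E
```

```text
pot [393.  234.5] chest [-157.3  383.9] 24 rmed 28.5 sd 1.0 z 70.8
pot [388.1 307.8] chest [-159.2  457.3] 49 rmed 28.3 sd 1.1 z 71.0
pot [ 605.1 -177.8] chest [ 38.2 -36.5] 127 rmed 27.6 sd 1.3 z 77.3
27.65 pos [394.4 171.4 179.3] chest [-158.4  320.8] rot [-3.142  0.     1.625] q [ 0.24  0.17 -0.51  0.89 -0.    1.76] F [-0.4 -0.6 -1.8] op 60.0 gf 28.3 17.0
dp [ -3.4   0.6 124.8] n50 2.5 spin -0.001
```

Call:
carry_out --moves '[{"dp": [-5,1,40],"spin": 0,"grip": 0.4},{"dp": [-5,1,75],"spin": 0,"grip": 0.4},{"dp": [-5,1,100],"spin": 0,"grip": 0.4},{"dp": [-5,1,115],"spin": 0,"grip": 0.4},{"dp": [-5,1,122],"spin": 0,"grip": 0.4}]'

```text
time_s: 28.15
position: [394.8, 166.2, 56.0]
eef_rot: [-3.139, 0.0, 1.624]
contact_force: [0.7, -0.2, -1.4]
opening: 59.7
gripper_force: 28.3
```

Call:
carry_out --moves '[{"dp": [0,0,3],"spin": 0,"grip": 0.4},{"dp": [0,0,3],"spin": 0,"grip": 0.4},{"dp": [0,0,3],"spin": 0,"grip": 0.85},{"dp": [0,0,3],"spin": 0,"grip": 0.85},{"dp": [0,0,3],"spin": 0,"grip": 0.85}]'

```text
time_s: 28.65
position: [396.0, 167.4, 54.9]
eef_rot: [3.14, -0.0, 1.626]
contact_force: [0.2, 0.2, -0.1]
opening: 72.5
gripper_force: 0.0
```

Call:
carry_out --moves '[{"dp": [0,0,-20],"spin": 0,"grip": 0.85},{"dp": [0,0,-50],"spin": 0,"grip": 0.85},{"dp": [0,0,-90],"spin": 0,"grip": 0.85},{"dp": [-35,5,-115],"spin": 0,"grip": 0.85},{"dp": [-80,15,-125],"spin": 0,"grip": 0.85}]'

```text
time_s: 29.15
position: [416.0, 88.5, 182.2]
eef_rot: [3.137, -0.0, 1.63]
contact_force: [0.8, 0.1, -0.5]
opening: 72.1
gripper_force: 0.0
```

Call:
carry_out --moves '[{"dp": [-40,25,0],"spin": 0.015,"grip": 0.85},{"dp": [-80,50,0],"spin": 0.015,"grip": 0.85},{"dp": [-120,75,0],"spin": 0.015,"grip": 0.85},{"dp": [-160,100,0],"spin": 0.015,"grip": 0.85},{"dp": [-200,130,0],"spin": 0.015,"grip": 0.85}]'

```text
time_s: 29.65
position: [556.2, -106.2, 179.7]
eef_rot: [3.141, 0.0, 1.61]
contact_force: [1.0, 1.2, -0.0]
opening: 72.2
gripper_force: 0.0
```

Call:
carry_out --moves '[{"dp": [-30,15,0],"spin": 0,"grip": 0.85},{"dp": [-50,25,0],"spin": 0,"grip": 0.85},{"dp": [-60,35,0],"spin": 0,"grip": 0.85},{"dp": [-60,35,20],"spin": 0,"grip": 0.85},{"dp": [-60,35,45],"spin": 0,"grip": 0.85}]'

```text
time_s: 30.15
position: [594.2, -163.8, 134.8]
eef_rot: [3.139, 0.001, 1.61]
contact_force: [-0.4, -0.7, 0.2]
opening: 73.0
gripper_force: 0.0
```

```bash
python3 - <<'E'
from h import *
p,d=shot('top'); W=cloud('top',d); tray2(W,p); pots(W,p,60,80,box=(300,480,0,420)); pots(W,p,box=BX)
st(); go(605.2-2,-177.8,58,np.pi/2+PSI)
E
```

```text
tray [393.2 204.1] [105.  329.9] 3.06
pot [398.2 185.1] chest [-154.1  334.4] 253 rmed 41.2 sd 19.8 z 70.0
pot [388.9 307.9] chest [-158.4  457.4] 116 rmed 27.8 sd 1.2 z 70.3
pot [ 584.4 -128.6] chest [19.4 13.4] 25 rmed 28.8 sd 3.7 z 76.4
30.2 pos [ 591.5 -162.5  130. ] chest [ 25.2 -20.7] rot [-3.138e+00 -2.000e-03  1.610e+00] q [-0.39  0.54 -0.08  0.95  0.    1.14] F [-1.   0.7 -3.3] op 72.6 gf 0.0 17.0
dp [-15.9  11.4  72. ] n50 1.5 spin -0.000
```

Call:
carry_out --moves '[{"dp": [-16,11,0],"spin": 0,"grip": 0.85},{"dp": [-16,11,25],"spin": 0,"grip": 0.85},{"dp": [-16,11,50],"spin": 0,"grip": 0.85},{"dp": [-16,11,70],"spin": 0,"grip": 0.85},{"dp": [-16,11,70],"spin": 0,"grip": 0.85}]'

```text
time_s: 30.7
position: [602.9, -177.6, 62.3]
eef_rot: [-3.138, -0.002, 1.611]
contact_force: [0.2, 0.7, -0.4]
opening: 72.6
gripper_force: 0.0
```

Call:
carry_out --moves '[{"dp": [0,0,0],"spin": 0,"grip": 0.4},{"dp": [0,0,0],"spin": 0,"grip": 0.4},{"dp": [0,0,0],"spin": 0,"grip": 0.4},{"dp": [0,0,0],"spin": 0,"grip": 0.4},{"dp": [0,0,0],"spin": 0,"grip": 0.4}]' --grip_force 25

```text
time_s: 31.2
position: [605.3, -178.7, 65.3]
eef_rot: [3.14, 0.001, 1.611]
contact_force: [-0.6, 0.1, 6.4]
opening: 59.2
gripper_force: 27.7
```

Call:
carry_out --moves '[{"dp": [0,0,-30],"spin": 0,"grip": 0.4},{"dp": [0,0,-60],"spin": 0,"grip": 0.4},{"dp": [0,-20,-90],"spin": 0,"grip": 0.4},{"dp": [10,-55,-110],"spin": 0,"grip": 0.4},{"dp": [45,-95,-120],"spin": 0,"grip": 0.4}]'

```text
time_s: 31.7
position: [511.5, -141.6, 185.4]
eef_rot: [3.138, 0.002, 1.609]
contact_force: [0.2, 1.6, -0.6]
opening: 59.2
gripper_force: 28.2
```

```bash
cat >> h.py <<'E'
def traypots(W,p,seeds):
    b=(p[...,2].astype(int)>p[...,0]+25)&(W[...,2]>60)&(W[...,2]<80)
    X=W[b]; X=X[(X[:,0]>300)&(X[:,0]<480)&(X[:,1]>0)&(X[:,1]<420)]
    for c in seeds:
        c=np.array(c,float)
        for _ in range(4):
            Y=X[np.hypot(X[:,0]-c[0],X[:,1]-c[1])<33][:,:2]
            if len(Y)<10: break
            c=least_squares(lambda c:np.hypot(Y[:,0]-c[0],Y[:,1]-c[1])-28.3,c,loss='soft_l1').x
        print('tp',c.round(1),len(Y))
E
python3 - <<'E'
from h import *
p,d=shot('top'); W=cloud('top',d); tray2(W,p); traypots(W,p,[(389,308),(393,235),(395,168)])
st(); go(399.1,98,180,np.pi/2+0.055)
E
```

```text
tray [393.2 204.1] [105.2 330. ] 3.05
tp [388.9 307.9] 116
tp [393.6 235.7] 127
tp [397.8 166.5] 121
31.75 pos [ 502.8 -134.8  184.4] chest [-62.3  10.5] rot [-3.136 -0.004  1.611] q [-0.4   0.33 -0.27  0.98  0.    1.13] F [-6.1  6.2 -0.9] op 59.3 gf 28.2 17.0
dp [236.7 -94.3   5.8] n50 5.1 spin -0.015
```

Call:
carry_out --moves '[{"dp": [35,-15,0],"spin": 0,"grip": 0.4},{"dp": [75,-32,0],"spin": 0,"grip": 0.4},{"dp": [120,-50,0],"spin": 0,"grip": 0.4},{"dp": [165,-68,0],"spin": 0,"grip": 0.4},{"dp": [205,-85,0],"spin": 0,"grip": 0.4}]'

```text
time_s: 32.25
position: [416.7, 63.3, 183.6]
eef_rot: [3.142, -0.0, 1.611]
contact_force: [1.6, 1.3, -2.1]
opening: 59.3
gripper_force: 28.2
```

Call:
carry_out --moves '[{"dp": [20,-5,0],"spin": -0.015,"grip": 0.4},{"dp": [26,-7,0],"spin": -0.015,"grip": 0.4},{"dp": [26,-7,0],"spin": -0.015,"grip": 0.4},{"dp": [26,-7,0],"spin": -0.015,"grip": 0.4},{"dp": [26,-7,0],"spin": -0.015,"grip": 0.4}]'

```text
time_s: 32.75
position: [410.4, 86.4, 183.5]
eef_rot: [3.142, 0.0, 1.624]
contact_force: [0.1, -0.4, -1.8]
opening: 59.5
gripper_force: 28.2
```

```bash
python3 - <<'E'
from h import *
p,d=shot('top'); W=cloud('top',d); traypots(W,p,[(389,308),(393,235),(395,168)])
st(); go(399.1,98,59.5,np.pi/2+0.055)
E
```

```text
tp [388.2 308.1] 57
tp [393.  234.6] 35
tp [397.3 165.8] 16
32.8 pos [410.3  86.4 183.5] chest [-145.9  235.2] rot [-3.141  0.     1.624] q [ 0.03  0.14 -0.53  0.9  -0.    1.55] F [ 0.3  0.2 -1. ] op 59.7 gf 28.2 17.0
dp [ 12.2 -10.6 124. ] n50 2.5 spin -0.002
```

Call:
carry_out --moves '[{"dp": [12,-10,30],"spin": 0,"grip": 0.4},{"dp": [12,-10,70],"spin": 0,"grip": 0.4},{"dp": [12,-10,100],"spin": 0,"grip": 0.4},{"dp": [12,-10,115],"spin": 0,"grip": 0.4},{"dp": [12,-10,121],"spin": 0,"grip": 0.4}]'

```text
time_s: 33.3
position: [398.4, 98.0, 61.1]
eef_rot: [-3.139, 0.0, 1.625]
contact_force: [0.2, 0.6, -1.5]
opening: 59.2
gripper_force: 28.1
```

Call:
carry_out --moves '[{"dp": [0,0,3],"spin": 0,"grip": 0.4},{"dp": [0,0,3],"spin": 0,"grip": 0.4},{"dp": [0,0,3],"spin": 0,"grip": 0.85},{"dp": [0,0,3],"spin": 0,"grip": 0.85},{"dp": [0,0,3],"spin": 0,"grip": 0.85}]'

```text
time_s: 33.8
position: [399.8, 98.8, 60.1]
eef_rot: [3.14, 0.0, 1.626]
contact_force: [-1.1, 0.9, 0.7]
opening: 72.8
gripper_force: 0.0
```

Call:
carry_out --moves '[{"dp": [0,0,-20],"spin": 0,"grip": 0.85},{"dp": [0,0,-50],"spin": 0,"grip": 0.85},{"dp": [0,0,-95],"spin": 0,"grip": 0.85},{"dp": [0,0,-140],"spin": 0,"grip": 0.85},{"dp": [-40,0,-180],"spin": 0,"grip": 0.85}]'

```text
time_s: 34.3
position: [401.5, 65.2, 237.8]
eef_rot: [3.139, -0.001, 1.63]
contact_force: [1.2, -0.9, -0.3]
opening: 72.6
gripper_force: 0.0
```

Call:
carry_out --moves '[{"dp": [-40,0,-25],"spin": 0.015,"grip": 0.35},{"dp": [-80,0,-50],"spin": 0.015,"grip": 0.35},{"dp": [-120,0,-75],"spin": 0.015,"grip": 0.35},{"dp": [-150,0,-90],"spin": 0.015,"grip": 0.35},{"dp": [-150,0,-90],"spin": 0.015,"grip": 0.35}]'

```text
time_s: 34.8
position: [410.6, -89.6, 327.0]
eef_rot: [3.138, 0.003, 1.607]
contact_force: [1.1, -0.2, 0.8]
opening: 30.1
gripper_force: 0.0
```

```bash
python3 - <<'E'
from h import *
p,d=shot('top','t9'); W=cloud('top',d); np.save('top9.npy',W); tray2(W,p); traypots(W,p,[(389,308),(393,235),(395,168),(399,98)])
p2,_=shot('scene'); cv2.imwrite('pics/v9.png',np.vstack([cv2.resize(p[90:310,170:450,::-1],(640,400)),p2[180:300,100:440,::-1].repeat(1,0) if 0 else cv2.resize(p2[120:290,160:450,::-1],(640,200))]))
st(); r=np.hypot(232,28);a0=np.arctan2(28,232);t=1.55
print('bar est chest',95-r*np.cos(a0+t),46+r*np.sin(a0+t))
m=(W[...,2]>262)&(W[...,2]<300)&(W[...,0]>620)&(W[...,0]<740)&(W[...,1]>-160)&(W[...,1]<-40)
X=W[m]; print(len(X), np.median(X,0).round(1)); c=np.array([w2c(*q[:2]) for q in X]); print(np.percentile(c,[5,50,95],axis=0).round(1),np.percentile(X[:,2],[50,95]))
E
```

```text
tray [393.3 203.9] [105.4 329.8] 3.11
tp [389.  308.1] 112
tp [393.6 235.7] 124
tp [397.7 166.4] 119
tp [401.8  98.2] 119
34.9 pos [409.4 -86.6 325. ] chest [-153.8   62.4] rot [ 3.141 -0.     1.609] q [-0.38  0.05 -0.25  1.27  0.    1.15] F [0.2 0.3 0.1] op 29.8 gf 0.0 17.0
bar est chest 118.16954534698453 278.5320884704174
315 [ 691.3 -103.2  282. ]
[[103.6 -16. ]
 [128.1  34.5]
 [134.7  85.4]] [281.97604949 290.4077206 ]
```

View pics/v9.png

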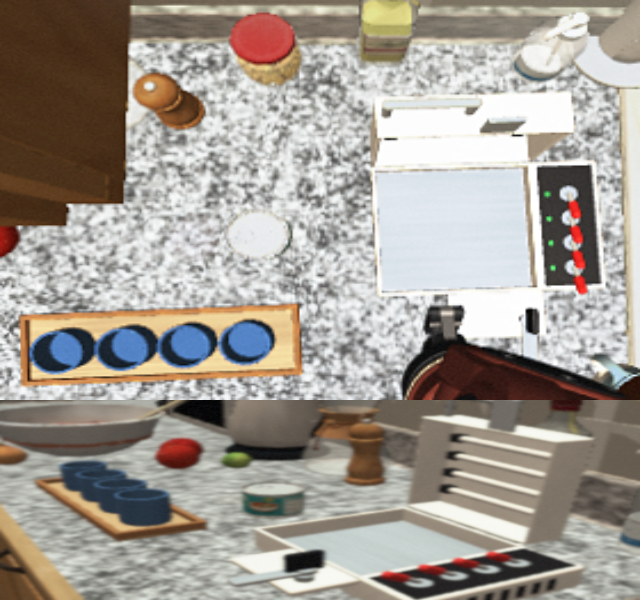

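All four ramekins stand upright on the tray and the chest is empty; the lid handle bar is at (430,106) in the composite. Going back to the handle.

Call:
carry_out --moves '[{"dp": [-4,45,-5],"spin": 0,"grip": 0.35},{"dp": [-8,90,-10],"spin": 0,"grip": 0.35},{"dp": [-12,135,-10],"spin": 0,"grip": 0.35},{"dp": [-17,180,-10],"spin": 0,"grip": 0.35},{"dp": [-17,225,-10],"spin": 0,"grip": 0.35}]'

```text
time_s: 35.4
position: [636.3, -92.6, 334.0]
eef_rot: [-3.14, -0.0, 1.612]
contact_force: [0.4, -0.2, 0.4]
opening: 30.1
gripper_force: 0.0
```

Call:
carry_out --moves '[{"dp": [0,30,0],"spin": 0,"grip": 0.35},{"dp": [0,47,0],"spin": 0,"grip": 0.35},{"dp": [0,47,0],"spin": 0,"grip": 0.35},{"dp": [0,47,0],"spin": 0,"grip": 0.35},{"dp": [0,47,0],"spin": 0,"grip": 0.35}]'

```text
time_s: 35.9
position: [681.0, -91.6, 335.1]
eef_rot: [-3.141, -0.0, 1.611]
contact_force: [-0.1, -0.1, -0.1]
opening: 29.6
gripper_force: 0.0
```

```bash
python3 - <<'E'
from h import *
st(); go(682.1,-93.4,279,np.pi/2+PSI)
E
```

```text
35.9 pos [681.  -91.6 335.1] chest [117.5  46.5] rot [-3.141 -0.     1.611] q [-0.24  0.62  0.59  1.54  0.    1.29] F [-0.1 -0.1 -0.1] op 29.6 gf 0.0 17.0
dp [-1.8  1.  56.1] n50 1.1 spin 0.001
```

Call:
carry_out --moves '[{"dp": [-2,1,20],"spin": 0,"grip": 0.35},{"dp": [-2,1,40],"spin": 0,"grip": 0.35},{"dp": [-2,1,56],"spin": 0,"grip": 0.35},{"dp": [-2,1,56],"spin": 0,"grip": 0.35},{"dp": [-2,1,56],"spin": 0,"grip": 0.35}]'

```text
time_s: 36.4
position: [682.1, -94.2, 279.6]
eef_rot: [-3.141, -0.0, 1.611]
contact_force: [0.3, -0.3, -0.8]
opening: 29.5
gripper_force: 0.0
```

Call:
carry_out --moves '[{"dp": [0,0,0],"spin": 0,"grip": 0},{"dp": [0,0,0],"spin": 0,"grip": 0},{"dp": [0,0,0],"spin": 0,"grip": 0},{"dp": [0,0,0],"spin": 0,"grip": 0},{"dp": [0,0,0],"spin": 0,"grip": 0}]' --grip_force 25

```text
time_s: 36.9
position: [683.2, -94.4, 280.0]
eef_rot: [3.14, 0.0, 1.611]
contact_force: [1.1, 0.2, 6.7]
opening: 11.3
gripper_force: 24.6
```

```bash
python3 - <<'E'
from h import *
st(); r=np.hypot(232,28);a0=np.arctan2(28,232)
o=manip.get_obs()['position']; c=w2c(*o[:2]); 
f=lambda t:np.array([r*np.cos(a0+t),-r*np.sin(a0+t)])
for k in range(3): print([ (f(1.05-.5*k+.5)*0+ (-(f(1.55-.5*k-.1*(i+1))-f(1.55-.5*k))*[1,-1]*[1,-1])).round(0).tolist() for i in range(5)])
print((-(f(0)-f(.05))).round(1))
E
```

```text
36.9 pos [683.2 -94.4 280. ] chest [119.5  43.6] rot [3.14  0.    1.611] q [-0.24  0.62  0.45  1.4   0.    1.29] F [1.1 0.2 6.7] op 11.3 gf 24.6 17.0
[[-23.0, 1.0], [-47.0, -0.0], [-70.0, -4.0], [-92.0, -9.0], [-114.0, -17.0]]
[[-21.0, -10.0], [-41.0, -22.0], [-60.0, -37.0], [-77.0, -52.0], [-92.0, -70.0]]
[[-14.0, -19.0], [-25.0, -39.0], [-35.0, -61.0], [-42.0, -83.0], [-47.0, -106.0]]
[ -1.7 -11.6]
```

Call:
carry_out --moves '[{"dp": [0,-23,-1],"spin": 0,"grip": 0},{"dp": [0,-47,0],"spin": 0,"grip": 0},{"dp": [0,-70,4],"spin": 0,"grip": 0},{"dp": [0,-92,9],"spin": 0,"grip": 0},{"dp": [0,-114,17],"spin": 0,"grip": 0}]'

```text
time_s: 37.4
position: [568.7, -99.1, 262.7]
eef_rot: [3.14, 0.001, 1.611]
contact_force: [0.4, -1.1, 4.2]
opening: 10.9
gripper_force: 25.6
```

Call:
carry_out --moves '[{"dp": [0,-21,10],"spin": 0,"grip": 0},{"dp": [0,-41,22],"spin": 0,"grip": 0},{"dp": [0,-60,37],"spin": 0,"grip": 0},{"dp": [0,-77,52],"spin": 0,"grip": 0},{"dp": [0,-92,70],"spin": 0,"grip": 0}]'

```text
time_s: 37.9
position: [475.4, -102.8, 192.1]
eef_rot: [-3.14, 0.001, 1.61]
contact_force: [-3.5, -1.8, 4.1]
opening: 11.0
gripper_force: 26.1
```

Call:
carry_out --moves '[{"dp": [0,-14,19],"spin": 0,"grip": 0},{"dp": [0,-25,39],"spin": 0,"grip": 0},{"dp": [0,-35,61],"spin": 0,"grip": 0},{"dp": [0,-42,83],"spin": 0,"grip": 0},{"dp": [0,-47,104],"spin": 0,"grip": 0}]'

```text
time_s: 38.4
position: [427.6, -104.7, 86.9]
eef_rot: [-3.138, 0.001, 1.61]
contact_force: [-3.6, -3.4, 1.6]
opening: 10.9
gripper_force: 27.4
```

```bash
python3 - <<'E'
from h import *
st(); go(425.5,-103.5,72,np.pi/2+PSI)
E
```

```text
38.4 pos [ 427.6 -104.7   86.9] chest [-136.3   43.6] rot [-3.138e+00  1.000e-03  1.610e+00] q [-0.4   0.31 -0.61  0.65 -0.    1.13] F [-3.6 -3.4  1.6] op 10.9 gf 27.4 17.0
dp [ 1.3 -2.  15. ] n50 0.3 spin -0.001
```

Call:
carry_out --moves '[{"dp": [0,-1,5],"spin": 0,"grip": 0},{"dp": [0,-2,10],"spin": 0,"grip": 0},{"dp": [0,-2,14],"spin": 0,"grip": 0},{"dp": [0,-2,16],"spin": 0,"grip": 0},{"dp": [0,-2,16],"spin": 0,"grip": 0}]'

```text
time_s: 38.9
position: [425.1, -104.6, 71.0]
eef_rot: [-3.135, 0.0, 1.61]
contact_force: [-9.1, -3.9, -0.9]
opening: 11.0
gripper_force: 27.2
```

Call:
carry_out --moves '[{"dp": [0,0,2],"spin": 0,"grip": 0},{"dp": [0,0,4],"spin": 0,"grip": 0},{"dp": [0,0,4],"spin": 0,"grip": 0},{"dp": [0,0,4],"spin": 0,"grip": 0},{"dp": [0,0,4],"spin": 0,"grip": 0}]'

```text
time_s: 39.4
position: [425.0, -104.7, 68.7]
eef_rot: [-3.136, 0.001, 1.61]
contact_force: [-16.7, -0.9, 30.6]
opening: 11.0
gripper_force: 30.6
```

```bash
python3 - <<'E'
from h import *
st(); p,d=shot('top'); W=cloud('top',d)
for nm,V in(('before',np.load('top0.npy')),('now',W)):
    for (x0,x1) in((-85,-70),(-20,20),(70,85)):
        P=V.reshape(-1,3); P=P[np.isfinite(P).all(1)]; c=(P[:,:2]-C0)@R.from_euler('z',PSI).as_matrix()[:2,:2]
        m=(c[:,0]>x0)&(c[:,0]<x1)&(c[:,1]>-85)&(c[:,1]<-40)&(P[:,2]>60)&(P[:,2]<130); print(nm,x0,np.median(P[m,2]).round(2),m.sum())
E
```

```text
39.4 pos [ 425.  -104.7   68.7] chest [-138.8   43.6] rot [-3.136e+00  1.000e-03  1.610e+00] q [-0.41  0.33 -0.64  0.6  -0.    1.13] F [-16.7  -0.9  30.6] op 11.0 gf 30.6 17.0
before -85 96.69 102
before -20 98.02 274
before 70 96.8 106
now -85 96.37 106
now -20 98.04 274
now 70 96.63 107
```

The lid is fully closed: the plate stops at 30 N and its height matches the start. I'm releasing it and going to the button.

Call:
carry_out --moves '[{"dp": [0,0,-4],"spin": 0,"grip": 0.35},{"dp": [0,0,-4],"spin": 0,"grip": 0.35},{"dp": [0,0,-4],"spin": 0,"grip": 0.35},{"dp": [0,0,-40],"spin": 0,"grip": 0.35},{"dp": [0,0,-90],"spin": 0,"grip": 0.35}]'

```text
time_s: 39.95
position: [426.3, -103.8, 157.0]
eef_rot: [-3.137, -0.002, 1.611]
contact_force: [1.8, -0.8, 0.2]
opening: 30.1
gripper_force: 0.0
```

Call:
carry_out --moves '[{"dp": [-25,0,0],"spin": -0.14,"grip": 0.35},{"dp": [-50,0,0],"spin": -0.28,"grip": 0.35},{"dp": [-75,1,0],"spin": -0.42,"grip": 0.35},{"dp": [-100,2,0],"spin": -0.56,"grip": 0.35},{"dp": [-117,3,0],"spin": -0.7,"grip": 0.35}]'

```text
time_s: 40.45
position: [435.9, -222.9, 157.7]
eef_rot: [-3.141, 0.0, 2.316]
contact_force: [0.4, 1.1, 0.1]
opening: 30.1
gripper_force: 0.0
```

Call:
carry_out --moves '[{"dp": [0,0,0],"spin": -0.14,"grip": 0.35},{"dp": [0,0,0],"spin": -0.28,"grip": 0.35},{"dp": [0,0,0],"spin": -0.42,"grip": 0.35},{"dp": [0,0,0],"spin": -0.56,"grip": 0.35},{"dp": [0,0,0],"spin": -0.7,"grip": 0.35}]'

```text
time_s: 40.95
position: [435.8, -221.3, 157.6]
eef_rot: [3.141, -0.001, 3.017]
contact_force: [0.5, 0.9, -0.7]
opening: 29.9
gripper_force: 0.0
```

Call:
carry_out --moves '[{"dp": [0,0,0],"spin": -0.14,"grip": 0.35},{"dp": [0,0,0],"spin": -0.14,"grip": 0.35},{"dp": [0,0,0],"spin": -0.14,"grip": 0.35},{"dp": [0,0,0],"spin": -0.14,"grip": 0.35},{"dp": [0,0,0],"spin": -0.14,"grip": 0.35}]'

```text
time_s: 41.45
position: [435.9, -221.4, 157.9]
eef_rot: [3.142, -0.0, -3.134]
contact_force: [-0.8, 0.1, -0.3]
opening: 29.8
gripper_force: 0.0
```

```bash
python3 - <<'E'
from h import *
st(); go(431.5,-222.5,85,np.pi+PSI-.03)
p,d=shot('scene'); W=cloud('scene',d); 
b=p.max(2)<60
m=b&(W[...,2]>66)&(W[...,2]<93)&(np.hypot(W[...,0]-432,W[...,1]+222)<32); print(m.sum(),np.median(W[m],0).round(1),W[m].min(0).round(1),W[m].max(0).round(1))
E
```

```text
41.45 pos [ 435.9 -221.4  157.9] chest [-132.7  -73.3] rot [ 3.142 -0.    -3.134] q [-0.62  0.3  -0.4   0.88 -0.   -0.63] F [-0.8  0.1 -0.3] op 29.8 gf 0.0 17.0
dp [ 4.4 -1.1 72.9] n50 1.5 spin -0.003
218 [ 427.7 -229.5   81. ] [ 412.3 -232.1   66.4] [ 444.1 -224.9   92.8]
```

Call:
carry_out --moves '[{"dp": [4,-2,20],"spin": 0,"grip": 0.35},{"dp": [4,-2,40],"spin": 0,"grip": 0.35},{"dp": [4,-2,60],"spin": 0,"grip": 0.35},{"dp": [4,-2,72],"spin": 0,"grip": 0.35},{"dp": [4,-2,72],"spin": 0,"grip": 0.35}]'

```text
time_s: 42.0
position: [430.9, -222.7, 84.6]
eef_rot: [3.14, -0.002, -3.133]
contact_force: [-0.3, -1.1, 0.1]
opening: 29.8
gripper_force: 0.0
```

Call:
carry_out --moves '[{"dp": [0,0,0],"spin": 0,"grip": 0},{"dp": [0,0,0],"spin": 0,"grip": 0},{"dp": [0,0,0],"spin": 0,"grip": 0},{"dp": [0,0,0],"spin": 0,"grip": 0},{"dp": [0,0,0],"spin": 0,"grip": 0}]' --grip_force 30

```text
time_s: 42.5
position: [432.2, -223.7, 86.6]
eef_rot: [-3.141, 0.001, -3.133]
contact_force: [-1.7, -0.4, 6.6]
opening: 8.3
gripper_force: 34.2
```

```bash
python3 - <<'E'
from h import *
st()
E
```

```text
42.5 pos [ 432.2 -223.7   86.6] chest [-136.4  -75.6] rot [-3.141e+00  1.000e-03 -3.133e+00] q [-0.63  0.38 -0.5   0.69 -0.   -0.64] F [-1.7 -0.4  6.6] op 8.3 gf 34.2 17.0
```

Gripped. Turning it back.

Call:
carry_out --moves '[{"dp": [0,0,0],"spin": 0.12,"grip": 0},{"dp": [0,0,0],"spin": 0.24,"grip": 0},{"dp": [0,0,0],"spin": 0.36,"grip": 0},{"dp": [0,0,0],"spin": 0.48,"grip": 0},{"dp": [0,0,0],"spin": 0.6,"grip": 0}]'

```text
time_s: 43.0
position: [432.2, -224.0, 86.6]
eef_rot: [-3.141, 0.001, 2.546]
contact_force: [-2.4, -0.9, 5.9]
opening: 8.6
gripper_force: 34.2
```

Call:
carry_out --moves '[{"dp": [0,0,0],"spin": 0.12,"grip": 0},{"dp": [0,0,0],"spin": 0.24,"grip": 0},{"dp": [0,0,0],"spin": 0.36,"grip": 0},{"dp": [0,0,0],"spin": 0.48,"grip": 0},{"dp": [0,0,0],"spin": 0.6,"grip": 0}]'

```text
time_s: 43.5
position: [432.0, -224.2, 86.6]
eef_rot: [-3.141, 0.002, 1.946]
contact_force: [-3.4, -1.6, 6.7]
opening: 8.3
gripper_force: 34.3
```

Call:
carry_out --moves '[{"dp": [0,0,0],"spin": 0.12,"grip": 0},{"dp": [0,0,0],"spin": 0.24,"grip": 0},{"dp": [0,0,0],"spin": 0.33,"grip": 0},{"dp": [0,0,0],"spin": 0.33,"grip": 0},{"dp": [0,0,0],"spin": 0.33,"grip": 0}]'

```text
time_s: 44.0
position: [431.9, -224.2, 86.6]
eef_rot: [-3.142, 0.002, 1.62]
contact_force: [-3.3, -2.3, 7.0]
opening: 8.4
gripper_force: 34.3
```

Call:
carry_out --moves '[{"dp": [0,0,0],"spin": 0,"grip": 0.3},{"dp": [0,0,0],"spin": 0,"grip": 0.3},{"dp": [0,0,0],"spin": 0,"grip": 0.3},{"dp": [0,0,-30],"spin": 0,"grip": 0.3},{"dp": [0,0,-70],"spin": 0,"grip": 0.3}]'

```text
time_s: 44.5
position: [430.6, -222.4, 155.2]
eef_rot: [-3.138, -0.003, 1.621]
contact_force: [0.4, -0.8, 0.2]
opening: 25.6
gripper_force: 0.0
```

Call:
carry_out --moves '[{"dp": [30,-10,-20],"spin": 0,"grip": 0.3},{"dp": [60,-20,-40],"spin": 0,"grip": 0.3},{"dp": [90,-30,-60],"spin": 0,"grip": 0.3},{"dp": [120,-40,-80],"spin": 0,"grip": 0.3},{"dp": [150,-50,-100],"spin": 0,"grip": 0.3}]'

```text
time_s: 45.0
position: [373.7, -74.9, 256.7]
eef_rot: [3.141, -0.0, 1.621]
contact_force: [0.4, 0.3, 0.9]
opening: 25.7
gripper_force: 0.0
```

```bash
python3 - <<'E'
from h import *
st(); p,d=shot('top'); W=cloud('top',d); tray2(W,p); traypots(W,p,[(389,308),(393,235),(398,166),(402,98)])
p2,_=shot('scene'); cv2.imwrite('pics/v10.png',np.vstack([cv2.resize(p[90:310,170:450,::-1],(600,340)),cv2.resize(p2[160:310,150:430,::-1],(600,260))]))
E
```

```text
45.0 pos [373.7 -74.9 256.7] chest [-188.9   75.5] rot [ 3.141 -0.     1.621] q [-0.39  0.01 -0.47  1.09  0.    1.13] F [0.4 0.3 0.9] op 25.7 gf 0.0 17.0
tray [393.3 204.1] [105.3 330.3] 3.14
tp [388.9 308. ] 112
tp [393.7 235.6] 123
tp [397.7 166.4] 124
tp [401.9  98.2] 118
```

View pics/v10.png

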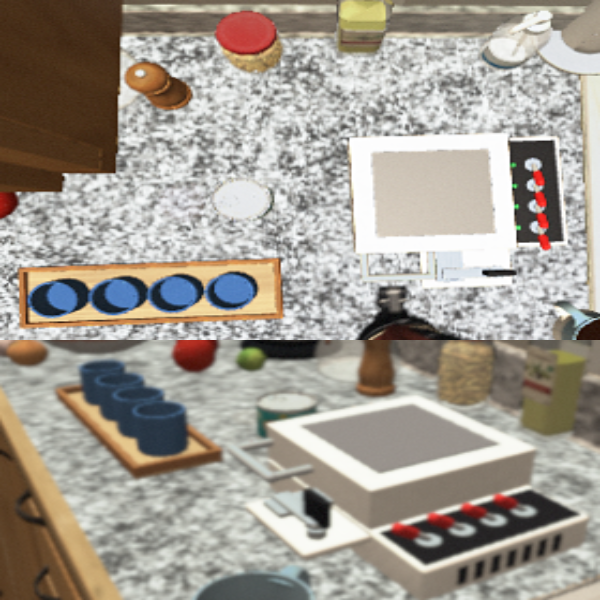

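The pictures show the lid closed, the button across the tongue, all levers off, and four ramekins upright on the tray. The bystanders haven't moved and the hand is clear.

```bash
python3 -c "
from bench import manip
print(manip.hand_in())"
```

```text
the job is handed in; nothing more can be done
None
```

I switched off all four lamps in one drag, stood the four ramekins upright on the tray, closed and secured the lid again, and handed the job in at about 45 s; the hand-in returned no verdict.

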